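Jack up the front of a benchtop steriliser and hold it

TASK

The front edge of the low steriliser has to be held up so that a colleague can change its front feet. First bleed the lever jack: twist the spring-return knob on top of it clockwise to its stop and let it go so that it springs back. Then set the jack flat on the counter with its saddle centred under the lift lug marked with a round boss, pump the handle one full stroke down and let it come fully up again, then press it fully down a second time and finish still holding it down with the steriliser raised; do not lift the steriliser by hand and leave the tub, bottle and dish where they are.

Things in the scene. Friction and masses are not known exactly. Their poses are not given: they have to be found in the camera images.
- jack_grip (a point): Centre of the grey housing (48 x 40 x 90 mm tall) of the loose 0.9 kg lever jack, 55 mm above the jack's underside. Jack axes: x towards the saddle, y across, z up. Carry it gripped across y (40 mm) near the housing's top, 45 mm above this point. Base plate 10 mm thick, 84 mm wide, reaching 110 mm to +x and 150 mm to -x. Lever pivot: 20 mm above this point, axis along y.
- knob_grip (a point): Middle of the release knob on the jack's housing, on its upright axis, 65 mm above jack_grip. A black bar 42 mm long (along this point's x; the jack's x at rest), 12 mm thick, 24 mm tall, from 12 mm below to 12 mm above this point, its lower edge 4 mm over the housing. Grip it across its thickness.
- release_knob (a joint): Turn of the release knob, rad: 0 at rest (bar along the jack), growing as it is turned clockwise seen from above, stop at 1.0. A weak spring (0.065 N m at the stop) brings it back to 0 when let go.
- saddle_top (a point): Top centre of the jack's saddle, a 38 mm round steel disc with a low dome on the end of the lever. At rest it is 69 mm above the counter and 81 mm to the jack's +x of jack_grip; it rises about 35 mm over the full handle stroke.
- handle_pad (a point): Top centre of the black rubber pad (46 mm square, 10 mm thick) on the pump handle's end, pressed down from above; 150 mm from the pivot. At rest 129 mm to the jack's -x of jack_grip, 151 mm above the counter, sloping 0.5 rad down towards the housing; fully pressed 150 mm to -x, 87 mm above the counter, nearly level. Axes: the jack's at rest, turning with the handle.
- pump_handle (a joint): Angle of the one-piece handle and saddle lever, rad: 0 with the handle fully up (a spring of 0.2 to 0.43 N m brings it back), 0.45 with the handle fully down at its stop and the saddle up. At about 0.16 the saddle meets the lug; from there the pad resists with about 10 to 18 N.
- lift_point (a point): Centre of the underside of the steel lift lug (48 mm wide, 8 mm thick) on the steriliser's front, 83 mm above the counter, marked by a round boss (20 mm across, 10 mm tall) on top right over this point. Axes: y into the steriliser (front face 45 mm to +y; plate ends 22 mm to -y), x along its front, z up. The resting saddle passes under it with about 14 mm to spare.
- steriliser (a joint): Tilt of the white benchtop steriliser (400 mm along its front, 320 mm deep, 210 mm tall, about 5 kg) about its rear lower edge, rad: 0 when standing on its feet, growing as its front edge is lifted. A full stroke of a well placed jack gives about 0.055.
- tub: Green plastic open tub, 150 x 240 x 85 mm, origin under its centre; leave alone.
- bottle: White bottle with blue cap, 68 mm across, 170 mm tall, origin under its centre; leave alone.
- dish: Small steel bowl, 100 mm across, 45 mm tall, origin under its centre; leave alone.

How it is judged (in metres and radians):
On the way, in this order (a step that is already met when the one before it is completed fails the run):
1. the release knob is turned to its stop (value of joint release_knob above 0.9 rad), for 0.05 s.
2. the release knob has been let go and has sprung back (value of joint release_knob below 0.12 rad and contact force between the fingers and release_knob below 0.2 N), for 0.1 s.
3. the jack stands flat on the counter with its saddle under the lift point (horizontal distance between saddle_top and lift_point below 0.014 m and height (world z) of jack_grip below 0.059 m and angle between jack_grip's own z axis and vertical below 0.05 rad and value of joint pump_handle below 0.08 rad and value of joint steriliser below 0.008 rad), for 0.2 s.
4. first full stroke: handle down, steriliser raised (value of joint pump_handle above 0.37 rad and value of joint steriliser above 0.032 rad), for 0.1 s.
5. handle fully up again, steriliser back on its feet (value of joint pump_handle below 0.08 rad and value of joint steriliser below 0.008 rad), for 0.1 s.
At the end, for the whole second after the job is handed in: Robot pressing the handle down (0.37 rad or more, over 3 N); jack flat, saddle within 16 mm of the lift point, bearing over 5 N; steriliser tilted 0.032 rad or more, at rest, not touched by the robot; knob back at rest; tub, bottle and dish within 30 mm of their starts (all of step 4 and horizontal distance between saddle_top and lift_point below 0.016 m and height (world z) of jack_grip below 0.059 m and angle between jack_grip's own z axis and vertical below 0.05 rad and contact force between pump_handle and steriliser above 5 N and contact force between any of the arm, the fingers and pump_handle above 3 N and contact force between each of the arm, the fingers and steriliser below 0.5 N and value of joint release_knob below 0.12 rad and velocity of joint steriliser below 0.02 rad/s and distance of each of tub, bottle, dish from where it was at the start of the episode below 0.03 m); the arm keeps its last pose, push and grip.
It fails at once if a bystander is pushed away (distance of any of tub, bottle, dish from where it was at the start of the episode above 0.03 m).
It fails at once if the steriliser is lifted by the robot itself (value of joint steriliser above 0.01 rad and contact force between any of the arm, the fingers and steriliser above 3 N).
It also fails if it takes over 72 s, if anything falls off the work surface, if the arm or the gripper's body presses on something with over 40 N, if the wrist force passes 120 N, or if a joint passes its speed limit or range.

ROBOT

A 6-joint arm with a two-finger parallel gripper is mounted at the origin on the work surface. World frame = base frame: x ahead of the robot, y to its left, z up, the work surface at z = 0. Lengths are in mm, angles in degrees, forces in N, time in s.
With the tool pointing down it reaches from about 300 to 850 mm from the base axis. Payload 4.2 kg.
Tool frame: the origin (TCP) lies at the very end of the fingers, on their centre line; the grasp point (between the pads) lies 19 mm behind it (hold_point_z is the z of the grasp point in the tool frame, in mm); z points along the fingers, y is the direction in which the jaws open and shut (so a half turn about z gives the same grasp; the last joint's range is limited). The gripper opens to 91 mm and grips with 3 to 60 N. Pads are 32 mm wide; open, the fingers measure 118 mm over their backs; the gripper's body (76 mm by 178 mm) begins 60 mm behind the grasp point.
Start: joints at [65.088, 18.312, 89.639, -0, 72.044, -1.146], TCP at [231.734, 526.256, 181.976] pointing down, gripper open.
Joint ranges: [-177.97, 177.97], [-48.28, 115.42], [12.27, 149.76], [-77.06, 257.06], [2.81, 150.46], [-146.56, 146.56]. Speed limits (degrees/s): [147.25, 147.25, 180, 180, 180, 180].

INTERFACE

Orientations are given as [roll, pitch, yaw] about the fixed x, y, z axes, in that order (R = Rz(yaw) Ry(pitch) Rx(roll)).
In Python, from workcell import state, grab_frame, job_done, hold_point_z gives the robot as it stands. The module is installed in compiled form; this text tells all that it offers.
- The arm moves only by the shell command python3 -m creep 'ROWS' [FORCE]. ROWS is JSON, a list of rows, each a list of 7 numbers: the closure, from 0 (fully open) to 1 (shut), then the shift along the tool's x, y, z in mm, then the turn, a rotation vector about the tool's x, y, z in degrees. A call has 1 to 5 rows; each row shifts and turns the commanded pose from where the row before left it, along the tool's axes as they then stand; what a row does not reach is not made up. A row lasts 1/8 s, in which the tool goes at most 62.5 mm and 10.7 degrees, less where a joint would pass 70% of its speed; a pose out of reach is approached as far as the arm can. A call is refused whole if a number of a shift passes 62.5 or a number of a turn 10.7, either way. A call with a gripper value outside its range is refused whole. The fingers move at their own pace and stop on an object; FORCE is the grip in N (left out, the last holds). Time passes only in rows, so rows that do not move let the fingers close. It gives the time, the measured TCP pose, the force and the opening at its end, in the units of the state.
- state(): the state, without advancing time (a new reading comes with each control period).
- grab_frame(name): name is "scene" or "top" or "wrist"; returns a dict with "frame" (420x560x3 uint8, red, green, blue), "fx", "fy", "cx", "cy" (pixels), "view" (4x4, takes a point from world to camera coordinates). Camera axes: x right, y down, z forward; pixel columns grow to the right and rows downward; lengths in mm; the calibration is good to about 2 mm. A picture is of the moment at which its call begins. There is no depth.
- job_done(): hands the job in, once; it reports no verdict.
The state is a dict: "time_s": time; "qpos": joint angles; "qvel": joint speeds; "effort": joint torques, N m; "ee_pos": TCP position; "ee_rot": TCP orientation; "force": force on the tool from outside, world axes, zero at the start; "torque": the same for the moment, N m; "gripper_width": finger opening in mm.
Only numpy, scipy, OpenCV 4.12 (cv2) and the standard library are available. Lean on these libraries where they do the work, as an engineer would, in place of code of your own. Each camera call takes 0.05 s, during which the arm holds its last target.

## Working session

There is one attempt and no reset: what is moved stays moved. The work goes in short steps, Python scripts to look and compute and a shell command to move; the robot and the scene stay as the last step left them, time stands still between calls to the robot, and variables do not carry over. Pictures are saved under pics/ and viewed, and the job is handed in when it is done.

```bash
mkdir -p pics
cat > h.py <<'E'
import numpy as np, cv2, json
from workcell import state, grab_frame, job_done, hold_point_z
def save(name, tag):
    f=grab_frame(name); cv2.imwrite(f'pics/{tag}.png', f['frame'][:,:,::-1])
    np.savez(f'pics/{tag}.npz', **{k:np.array(v) for k,v in f.items()}); return f
def load(tag): return dict(np.load(f'pics/{tag}.npz'))
def ray(f,u,v):
    V=np.array(f['view']); R,t=V[:3,:3],V[:3,3]
    d=R.T@np.array([(u-f['cx'])/f['fx'],(v-f['cy'])/f['fy'],1.]); return -R.T@t, d/np.linalg.norm(d)
def onz(f,u,v,z):
    o,d=ray(f,u,v); return o+d*(z-o[2])/d[2]
def proj(f,p):
    V=np.array(f['view']); c=V[:3,:3]@np.array(p)+V[:3,3]; return f['fx']*c[0]/c[2]+f['cx'], f['fy']*c[1]/c[2]+f['cy']
def crop(tag,u0,v0,u1,v1,out,s=None):
    im=cv2.imread(f'pics/{tag}.png')[v0:v1,u0:u1]; s=s or min(800/(u1-u0),600/(v1-v0))
    cv2.imwrite(f'pics/{out}.png', cv2.resize(im,None,fx=s,fy=s,interpolation=cv2.INTER_CUBIC)); print('scale',s)
E
python3 - <<'E'
from h import *
for n in ('scene','top','wrist'):
    f=save(n,n+'0'); print(n,f['fx'],f['fy'],f['cx'],f['cy']); print(np.round(f['view'],3))
print(state(), hold_point_z)
E
```

```text
scene 437.0780075147723 437.0780075147723 282.6809749630302 204.8623731584705
[[ 7.640000e-01  6.460000e-01  4.000000e-03 -4.365490e+02]
 [ 5.310000e-01 -6.240000e-01 -5.730000e-01 -2.814360e+02]
 [-3.670000e-01  4.400000e-01 -8.200000e-01  1.607368e+03]
 [ 0.000000e+00  0.000000e+00  0.000000e+00  1.000000e+00]]
top 417.2091101687939 417.2091101687939 277.32386356152494 208.8086814119098
[[-2.000000e-02 -1.000000e+00  1.800000e-02 -6.417400e+01]
 [-9.800000e-01  1.600000e-02 -1.980000e-01  6.189670e+02]
 [ 1.970000e-01 -2.200000e-02 -9.800000e-01  1.115261e+03]
 [ 0.000000e+00  0.000000e+00  0.000000e+00  1.000000e+00]]
wrist 310.6027116047706 310.6027116047706 282.20131753059275 211.32194931533706
[[ 4.02000e-01  9.16000e-01 -1.00000e-03 -5.73731e+02]
 [ 8.87000e-01 -3.90000e-01  2.46000e-01 -2.82420e+01]
 [ 2.25000e-01 -1.00000e-01 -9.69000e-01  3.89643e+02]
 [ 0.00000e+00  0.00000e+00  0.00000e+00  1.00000e+00]]
{'time_s': 0.15, 'qpos': array([ 6.50897050e+01,  1.83430428e+01,  8.96890183e+01, -1.70864601e-04,
        7.20426424e+01, -1.14724327e+00]), 'qvel': array([-0.04686571, -0.07130198, -0.22403919,  0.06392132,  0.11210111,
        0.03560566]), 'effort': array([ 8.65997526e-05, -4.12775767e+01, -2.32151896e+01,  7.26314751e-02,
        4.33505292e-02, -8.52148969e-05]), 'ee_pos': array([231.54158454, 525.8795903 , 181.32430551]), 'ee_rot': array([-1.79925308e+02, -1.33325997e-03,  1.56237000e+02]), 'force': array([0.79706925, 0.171316  , 0.31561955]), 'torque': array([-0.02992094, -0.01320755, -0.02774344]), 'gripper_width': 91.5643670453198} -18.8
```

View pics/scene0.png

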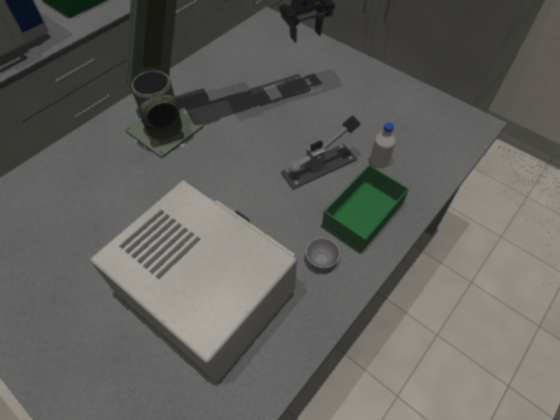

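View pics/top0.png

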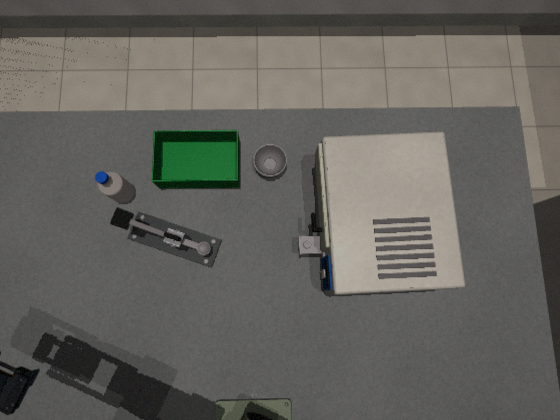

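View pics/wrist0.png

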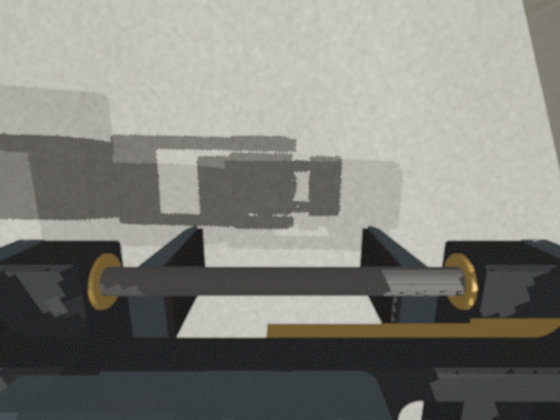

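Run:
```python
from h import *
crop('top0',90,160,250,280,'t_jack')
crop('top0',260,200,380,300,'t_lug')
```

```text
scale 5.0
scale 6.0
```

View pics/t_jack.png

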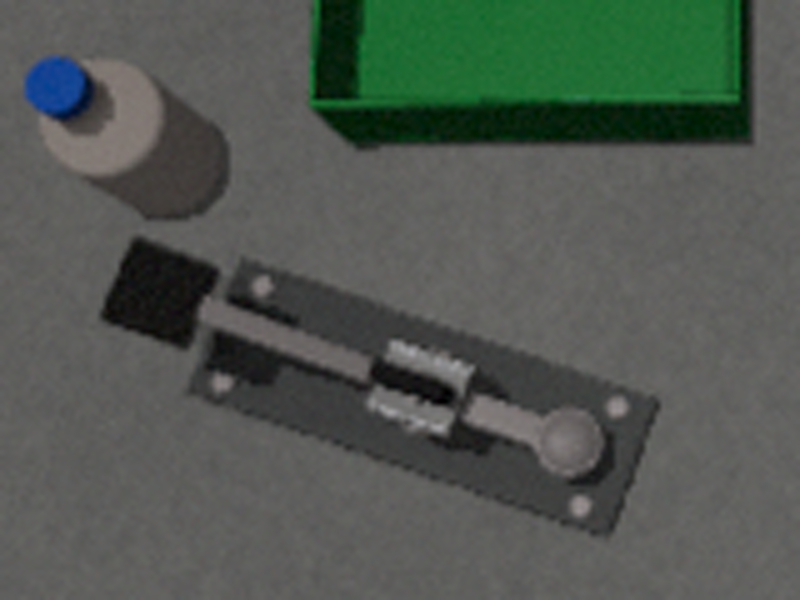

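View pics/t_lug.png

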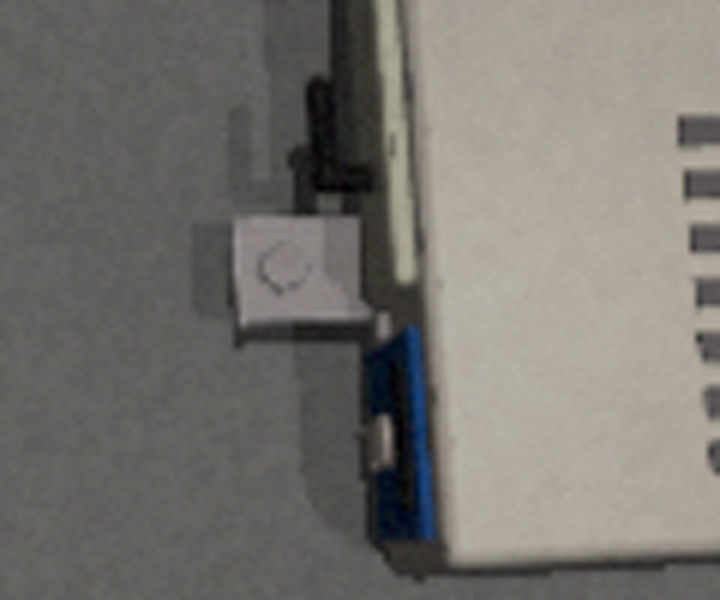

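```bash
python3 - <<'E'
from h import *
f=load('top0'); J=lambda u,v,z: onz(f,90+u/5,160+v/5,z).round(1); L=lambda u,v,z: onz(f,260+u/6,200+v/6,z).round(1)
c=[J(u,v,10) for u,v in [(242,258),(660,400),(608,536),(190,392)]]
print('base',c,[np.linalg.norm(c[i]-c[(i+1)%4]).round(1) for i in range(4)])
m=(c[1]+c[2])/2; n=(c[0]+c[3])/2; d=m-n; yaw=np.arctan2(d[1],d[0]); print('yaw',np.degrees(yaw)); ex=np.array([np.cos(yaw),np.sin(yaw)])
print('jackgrip from base ends',m[:2]-110*ex,n[:2]+150*ex)
s=J(572,440,69);p=J(160,292,151);k=J(412,380,130)
print('saddle',s,'->jg',s[:2]-81*ex,'pad',p,'->jg',p[:2]+129*ex,'knob',k)
print('boss',L(285,266,101),'lugfront',L(233,215,91),L(238,326,91),'right', L(360,217,91))
for z in (50,210):
  print(z,[onz(f,u,v,z).round(0)[:2] for u,v in [(322,138),(333,293),(445,133),(463,287)]])
print('tub',[onz(f,u,v,85).round(0)[:2] for u,v in [(153,131),(239,131),(239,188),(153,188)]],'bottle',onz(f,101.5,178,170),'dish',onz(f,270,161,45))
E
python3 - <<'E'
from h import *
crop('scene0',180,180,340,300,'s_lug')
crop('scene0',270,100,410,205,'s_jack')
E
```

```text
base [array([626.6, 330.4,  10. ]), array([538.6,  85.6,  10. ]), array([460.9, 114.8,  10. ]), array([548.1, 356.7,  10. ])] [np.float64(260.1), np.float64(83.0), np.float64(257.1), np.float64(82.8)]
yaw -109.79762574635637
jackgrip from base ends [537.00688243 203.69842854] [536.54516032 202.41577926]
saddle [509.9 127.1  69. ] ->jg [537.33461343 203.3124792 ] pad [581.2 327.1 151. ] ->jg [537.50783787 205.72457016] knob [536.2 201.4 130. ]
boss [ 511.3 -153.8  101. ] lugfront [ 536.  -131.9   91. ] [ 485.7 -132.6   91. ] right [ 534.1 -189.5   91. ]
50 [array([ 832., -212.]), array([ 382., -224.]), array([ 843., -581.]), array([ 391., -586.])]
210 [array([ 771., -190.]), array([ 382., -200.]), array([ 780., -508.]), array([ 390., -512.])]
tub [array([846., 276.]), array([843.,  30.]), array([674.,  31.]), array([678., 269.])] bottle [684.51090606 378.49963907 170.        ] dish [764.50759512 -57.30646768  45.        ]
scale 5.0
scale 5.714285714285714
```

View pics/s_lug.png

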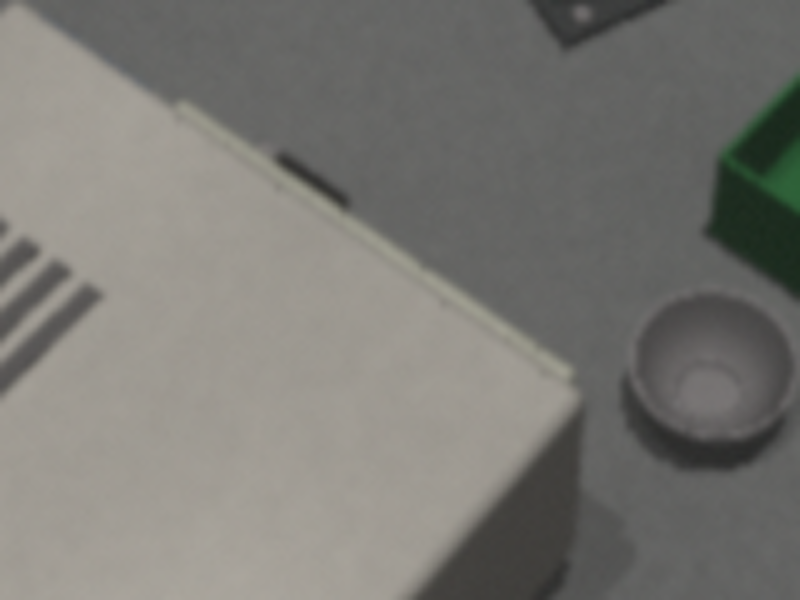

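View pics/s_jack.png

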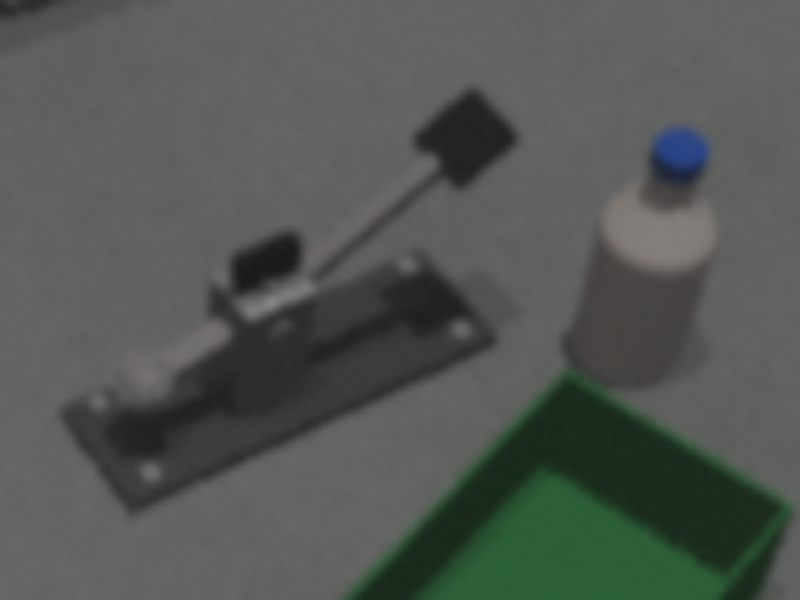

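```bash
cat >> h.py <<'E'
from scipy.spatial.transform import Rotation as Ro
def plan(p1,yaw,n,p0=None,y0=None,dec=0):
    "tool-down straight path: shift rows in tool axes + turn about tool z"
    s=state(); p0=np.array(s['ee_pos'] if p0 is None else p0,float); y0=s['ee_rot'][2] if y0 is None else y0
    dy=(yaw-y0+180)%360-180
    for i in range(n):
        R=Ro.from_euler('xyz',[180,0,y0+dy*i/n],degrees=True).as_matrix()
        print(np.round(R.T@((np.array(p1)-p0)/n),1), round(-dy/n,2))
def st():
    s=state(); print('t',round(s['time_s'],2),'p',s['ee_pos'].round(1),'rot',s['ee_rot'].round(1),'F',s['force'].round(1),'T',s['torque'].round(2),'w',round(float(s['gripper_width']),1),'q',s['qpos'].round(0))
E
python3 -c "
from h import *
plan((536.8,202.5,230),70.2,10)"
```

```text
[-41.  -17.3  -4.9] 8.6
[-43.1 -11.   -4.9] 8.6
[-44.3  -4.4  -4.9] 8.6
[-44.4   2.3  -4.9] 8.6
[-43.6   8.9  -4.9] 8.6
[-41.8  15.3  -4.9] 8.6
[-39.   21.4  -4.9] 8.6
[-35.4  27.   -4.9] 8.6
[-30.9  32.   -4.9] 8.6
[-25.8  36.2  -4.9] 8.6
```

```bash
python3 -m creep '[[0,-41,-17.3,-5,0,0,8.6],[0,-43.1,-11,-5,0,0,8.6],[0,-44.3,-4.4,-5,0,0,8.6],[0,-44.4,2.3,-5,0,0,8.6],[0,-43.6,8.9,-5,0,0,8.6]]' 10
python3 -m creep '[[0,-41.8,15.3,-5,0,0,8.6],[0,-39,21.4,-5,0,0,8.6],[0,-35.4,27,-5,0,0,8.6],[0,-30.9,32,-5,0,0,8.6],[0.2,-25.8,36.2,-5,0,0,8.6]]'
python3 -m creep '[[0.4,0,0,0,0,0,0],[0.4,0,0,0,0,0,0]]'
python3 -c "
from h import *
st();save('wrist','w1');save('top','t1')"
```

```text
time_s: 0.78
ee_pos: [385.2, 363.3, 206.9]
ee_rot: [-180.0, 0.0, 113.0]
force: [0.6, 1.4, 0.4]
gripper_width: 91.2
time_s: 1.4
ee_pos: [538.0, 201.6, 231.8]
ee_rot: [-180.0, 0.0, 69.9]
force: [0.7, 0.4, 0.1]
gripper_width: 84.1
time_s: 1.65
ee_pos: [536.7, 203.0, 231.5]
ee_rot: [-179.9, 0.0, 70.3]
force: [-0.9, -0.1, -0.6]
gripper_width: 64.2
t 1.65 p [536.7 203.  231.5] rot [-179.9    0.    70.3] F [-0.9 -0.1 -0.6] T [-0.04  0.1   0.02] w 64.2 q [20. 17. 85.  0. 79. 39.]
```

View pics/w1.png

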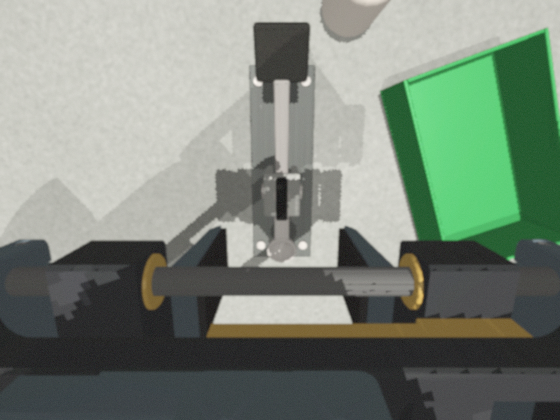

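```bash
python3 -c "
from h import *
crop('w1',215,150,350,265,'w1c')
f=load('w1')
for n,p in dict(knobtop=(537,203,132),sad=(509.6,126.8,69),pad=(580.7,324.4,151)).items(): print(n,proj(f,p))
"
```

```text
scale 5.217391304347826
knobtop (np.float64(282.63530692266903), np.float64(203.02009965913592))
sad (np.float64(282.5343914163681), np.float64(254.77734512056747))
pad (np.float64(282.9874039567733), np.float64(57.50207712873376))
```

View pics/w1c.png

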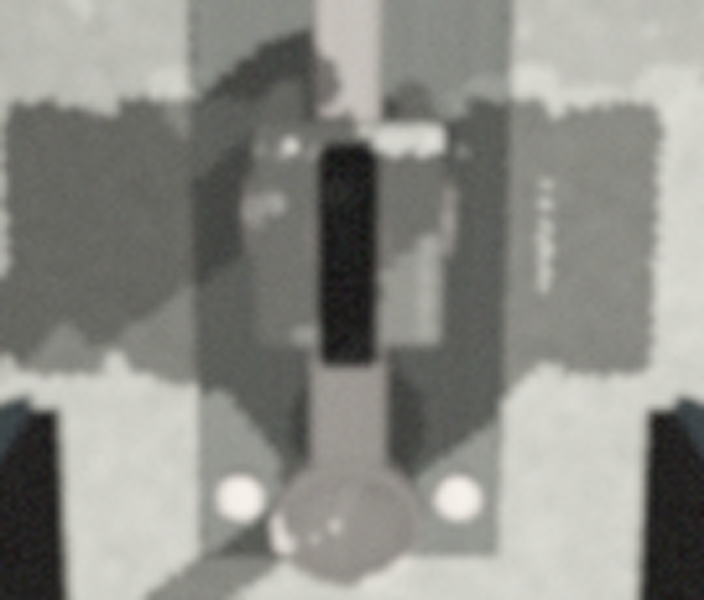

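```bash
python3 -m creep '[[0.4,0,0.5,40,0,0,0],[0.4,0,0,40,0,0,0],[0.4,0,0,25,0,0,0],[0.4,0,0,14,0,0,0],[0.4,0,0,0,0,0,0]]' 15
python3 -m creep '[[1,0,0,0,0,0,0],[1,0,0,0,0,0,0],[1,0,0,0,0,0,0],[1,0,0,0,0,0,0]]' 15
python3 -c "
from h import *
st();save('wrist','w2')"
```

```text
time_s: 2.38
ee_pos: [537.0, 203.1, 112.5]
ee_rot: [-179.9, 0.0, 70.3]
force: [1.0, 0.2, 0.9]
gripper_width: 55.2
time_s: 2.88
ee_pos: [537.9, 202.7, 113.3]
ee_rot: [180.0, -0.0, 70.2]
force: [-0.4, 0.0, 0.0]
gripper_width: 17.1
t 2.88 p [537.9 202.7 113.3] rot [180.   -0.   70.2] F [-0.4  0.   0. ] T [-0.13  0.05  0.02] w 17.1 q [19. 21. 96.  0. 63. 39.]
```

View pics/w2.png

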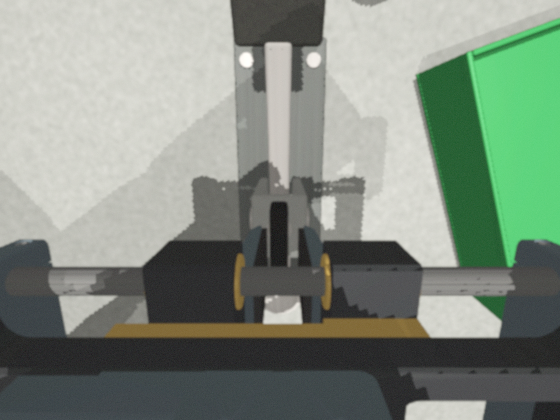

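```bash
python3 -m creep '[[1,0,0,0,0,0,0],[1,0,0,0,0,0,0]]' 
python3 -m creep '[[1,0,0,0,0,0,9],[1,0,0,0,0,0,9],[1,0,0,0,0,0,9],[1,0,0,0,0,0,9],[1,0,0,0,0,0,9]]'
python3 -m creep '[[1,0,0,0,0,0,7],[1,0,0,0,0,0,4],[1,0,0,0,0,0,0]]'
python3 -c "
from h import *
st();save('wrist','w3');save('top','t3');crop('t3',90,160,250,280,'t3c')"
```

```text
time_s: 3.18
ee_pos: [537.7, 202.6, 112.9]
ee_rot: [-180.0, -0.0, 70.2]
force: [-0.2, 0.3, -0.3]
gripper_width: 0.4
time_s: 3.8
ee_pos: [537.7, 202.6, 112.9]
ee_rot: [-180.0, 0.0, 24.9]
force: [-0.2, -0.3, 0.0]
gripper_width: 0.1
time_s: 4.18
ee_pos: [537.7, 202.6, 112.9]
ee_rot: [-180.0, 0.0, 14.3]
force: [0.4, 0.0, 0.1]
gripper_width: 0.5
t 4.17 p [537.7 202.6 112.9] rot [-180.     0.    14.3] F [0.4 0.  0.1] T [-0.1   0.15 -0.03] w 0.5 q [20. 21. 96.  0. 63. 95.]
scale 5.0
```

View pics/w3.png

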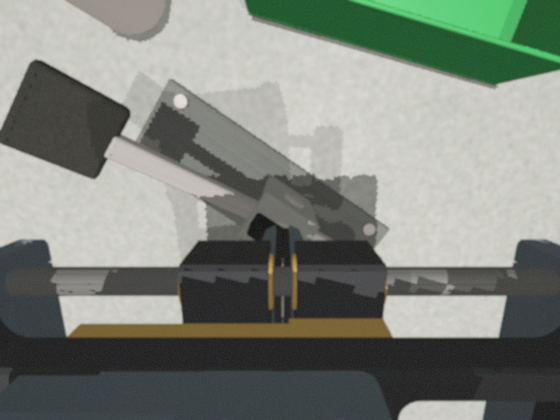

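View pics/t3c.png

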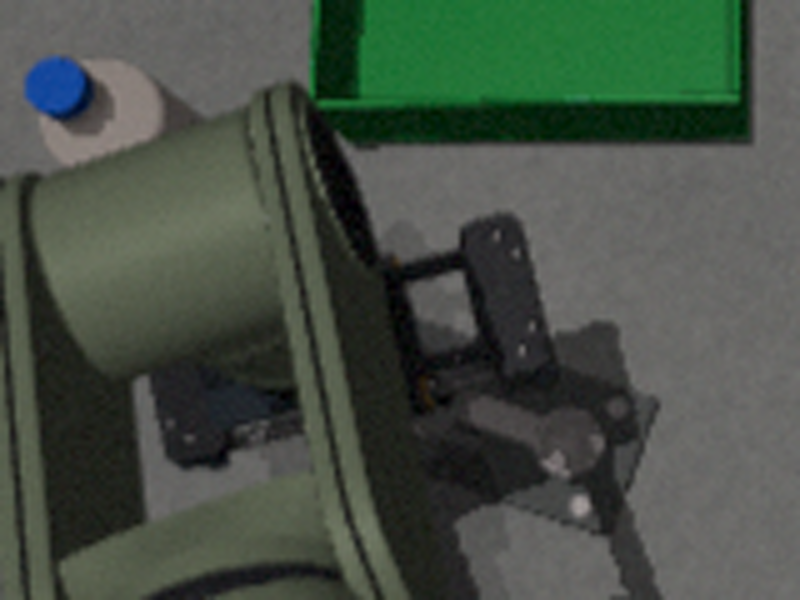

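```bash
python3 -c "
from h import *
crop('w3',200,150,400,300,'w3c')
crop('w2',200,150,400,300,'w2c')
f=load('w3'); s=state()
for n,p in dict(tcp=(537.7,202.6,112.9),grasp=(537.7,202.6,131.7),knobtop=(537,203,132),sad=(509.6,126.8,69),pad=(580.7,324.4,151)).items(): print(n,np.round(proj(f,p)),np.round(proj(load('w2'),p)))
"
```

```text
scale 4.0
scale 4.0
tcp [281. 236.] [282. 235.]
grasp [281. 245.] [282. 245.]
knobtop [280. 246.] [281. 245.]
sad [359. 270.] [281. 306.]
pad [ 71. 126.] [280.  -1.]
```

View pics/w3c.png

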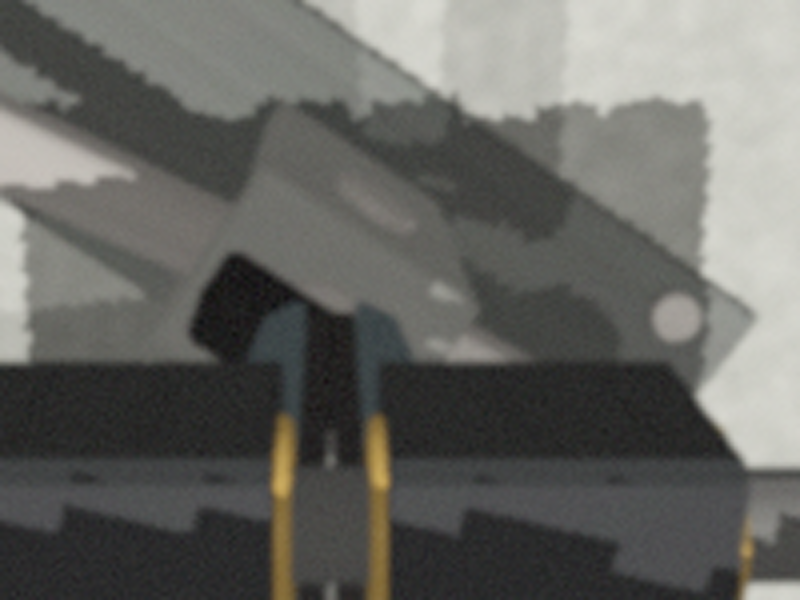

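View pics/w2c.png

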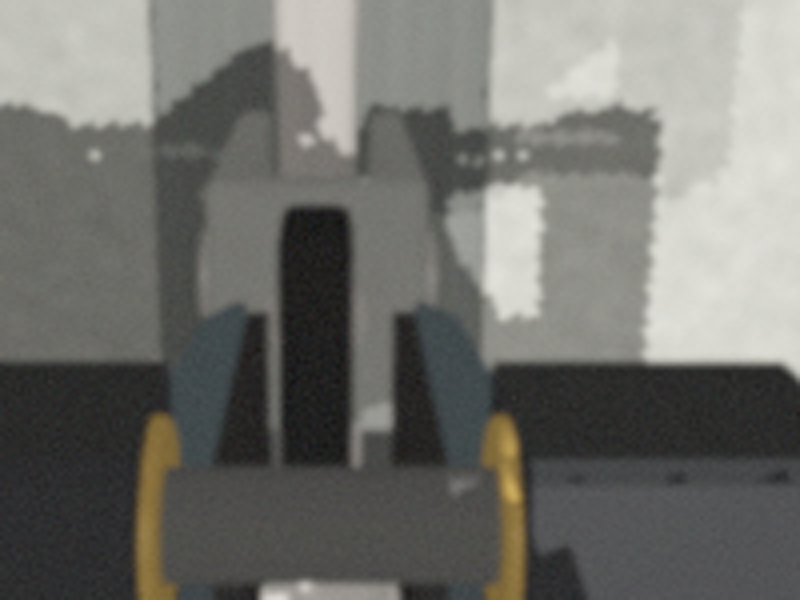

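```bash
python3 -c "
from h import *
f=load('w1'); V=f['view']
print('cam',-V[:3,:3].T@V[:3,3])
ex=np.array([np.cos(np.radians(-109.8)),np.sin(np.radians(-109.8)),0]); ey=np.array([-ex[1],ex[0],0])
c=np.array([537,203,0])
for z in (108,132):
  for a in (-21,21): print(z,a,[np.round(proj(f,c+a*ex+b*ey+[0,0,z]),1) for b in (-6,6)])
for a in (-24,24): print('housing',a,[np.round(proj(f,c+a*ex+b*ey+[0,0,100]),1) for b in (-20,20)])
f=load('w2')
for z in (108,132):
  for a in (-21,21): print('w2',z,a,[(np.round(proj(f,c+a*ex+b*ey+[0,0,z]),1)-[200,150])*4 for b in (-6,6)])
for a in (-24,24): print('housing',a,[(np.round(proj(f,c+a*ex+b*ey+[0,0,100]),1)-[200,150])*4 for b in (-20,20)])
R=Ro.from_euler('xyz',[180,0,70.2],degrees=True).as_matrix()
for tx in (-16,16):
  print('tip',tx,[(np.round(proj(f,np.array([537.9,202.7,113.3])+R@np.array([tx,b,0])),1)-[200,150])*4 for b in (-8.5,8.5)])
"
```

```text
cam [560.12968606 267.20662336 434.48792476]
108 -21 [array([277. , 178.6]), array([288.4, 178.6])]
108 21 [array([277.1, 217. ]), array([288.1, 217. ])]
132 -21 [array([276.6, 182.1]), array([288.8, 182.2])]
132 21 [array([276.7, 223.2]), array([288.5, 223.2])]
housing -24 [array([264.2, 174.7]), array([301.2, 174.8])]
housing 24 [array([264.7, 217.6]), array([300.5, 217.7])]
w2 108 -21 [array([288., 214.]), array([358. , 214.4])]
w2 108 21 [array([289.6, 441.6]), array([356.4, 441.6])]
w2 132 -21 [array([283.2, 248.8]), array([361.6, 248.8])]
w2 132 21 [array([285.2, 500.8]), array([359.6, 500.8])]
housing -24 [array([210.8, 187.6]), array([436., 188.])]
housing 24 [array([216.4, 439.2]), array([430. , 439.6])]
tip -16 [array([279.6, 426.8]), array([376.8, 427.2])]
tip 16 [array([278., 250.]), array([378.8, 250. ])]
```

```bash
python3 -c "
from h import *
f=save('scene','s3');crop('s3',270,80,410,185,'s3c')
print(proj(f,(537.7,202.6,113)),proj(f,(537.7,202.6,132)),(np.array(proj(f,(537.7,202.6,113)))-[270,80])*5.714)
"
```

```text
scale 5.714285714285714
(np.float64(315.420062558923), np.float64(146.66478600303049)) (np.float64(315.8108525438927), np.float64(142.59150044242512)) [259.53023746 380.92258722]
```

View pics/s3c.png

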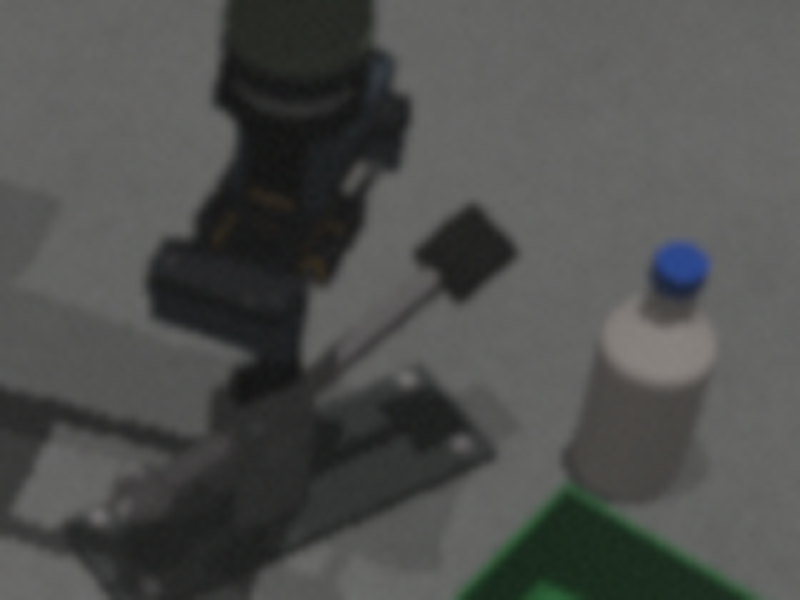

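```bash
python3 -m creep '[[0.67,0,0,0,0,0,0],[0.67,0,0,0,0,0,0],[0.67,0,0,0,0,0,0],[0.67,0,0,0,0,0,-10],[0.67,0,0,0,0,0,-10]]' 
python3 -m creep '[[0.67,0,0,0,0,0,-10],[0.67,0,0,0,0,0,-10],[0.67,0,0,0,0,0,-10],[0.67,0,0,0,0,0,-6],[0.67,0,0,0,0,0,0]]'
python3 -c "
from h import *
st();save('wrist','w4');crop('w4',200,150,400,300,'w4c')"
```

```text
time_s: 4.95
ee_pos: [537.8, 202.7, 113.0]
ee_rot: [-180.0, -0.0, 34.6]
force: [0.4, 0.0, -0.6]
gripper_width: 30.2
time_s: 5.58
ee_pos: [537.7, 202.7, 113.0]
ee_rot: [-180.0, -0.0, 70.2]
force: [-0.4, -0.6, 0.7]
gripper_width: 30.2
t 5.58 p [537.7 202.7 113. ] rot [-180.    -0.    70.2] F [-0.4 -0.6  0.7] T [-0.1   0.08 -0.02] w 30.2 q [20. 21. 96.  0. 63. 39.]
scale 4.0
```

View pics/w4c.png

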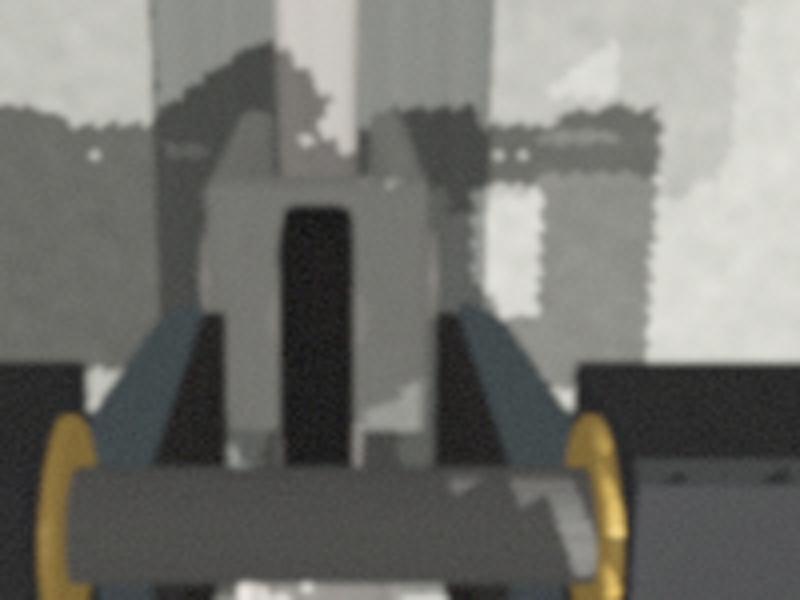

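```bash
python3 -c "
from h import *
f=load('w4'); V=f['view']; C=-V[:3,:3].T@V[:3,3]; print(C)
for u,v,w in ((331,315,7.0),(331,455,7.0)):
  U=200+u/4; W=150+v/4; d=f['fx']*4/w
  c=np.array([(U-f['cx'])/f['fx']*d,(W-f['cy'])/f['fy']*d,d]); p=V[:3,:3].T@(c-V[:3,3]); 
  R=Ro.from_euler('xyz',[180,0,70.2],degrees=True).as_matrix(); print(p, 'tool',R.T@(p-[537.7,202.7,113]))
"
```

```text
[561.01640109 266.88689049 315.9882443 ]
[543.19704144 216.68832957 146.38995003] tool [ 15.02340667   0.43368291 -33.38995003]
[536.63877823 198.44452525 151.30449858] tool [ -4.36337041   0.44300751 -38.30449858]
```

```bash
python3 -m creep '[[0.67,0,0,4,0,0,0],[0.67,0,0,2,0,0,0],[0.67,0,0,0,0,0,0]]'; python3 -m creep '[[1,0,0,0,0,0,0],[1,0,0,0,0,0,0],[1,0,0,0,0,0,0]]'
python3 -c "
from h import *
st();save('wrist','w5');crop('w5',200,150,400,300,'w5c')"
```

```text
time_s: 6.0
ee_pos: [537.5, 202.6, 106.6]
ee_rot: [-180.0, 0.0, 70.2]
force: [0.0, 0.3, 0.3]
gripper_width: 30.0
time_s: 6.38
ee_pos: [537.8, 202.7, 107.0]
ee_rot: [180.0, -0.0, 70.2]
force: [0.7, -0.3, 0.3]
gripper_width: 3.1
t 6.38 p [537.8 202.7 107. ] rot [180.   -0.   70.2] F [ 0.7 -0.3  0.3] T [-0.05  0.07 -0.02] w 3.1 q [20. 22. 96.  0. 62. 39.]
scale 4.0
```

View pics/w5c.png

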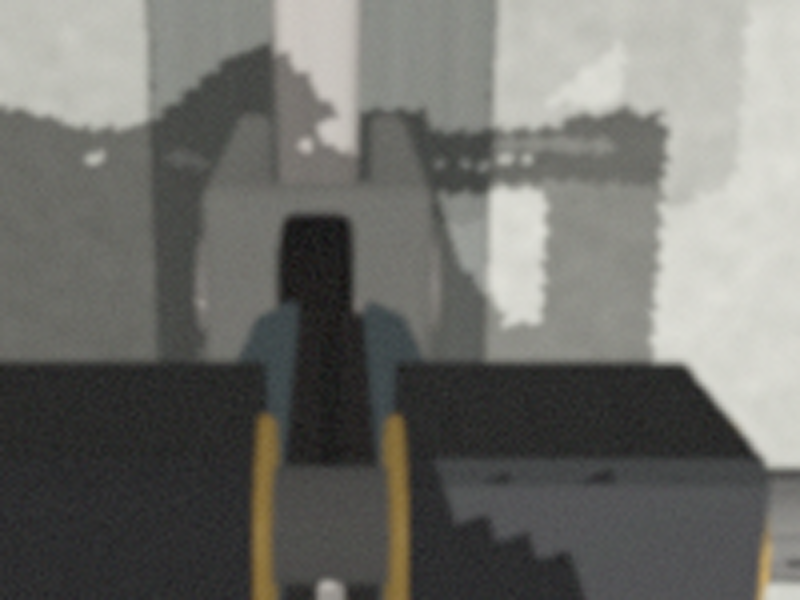

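```bash
python3 -m creep '[[0.67,0,0,0,0,0,0],[0.67,0,0,0,0,0,0],[0.67,0,0,0,0,0,0],[0.67,0,0,2,0,0,0],[0.67,0,0,1,0,0,0]]'; python3 -m creep '[[0.67,0,0,2,0,0,0],[0.67,0,0,1,0,0,0]]';python3 -m creep '[[0.67,0,0,2,0,0,0],[0.67,0,0,1,0,0,0]]'
```

```text
time_s: 7.05
ee_pos: [537.6, 202.6, 103.8]
ee_rot: [-180.0, 0.0, 70.2]
force: [-0.1, 0.4, -0.0]
gripper_width: 30.2
time_s: 7.3
ee_pos: [537.6, 202.6, 100.7]
ee_rot: [-180.0, 0.0, 70.2]
force: [0.5, -0.1, 0.5]
gripper_width: 30.2
time_s: 7.55
ee_pos: [537.7, 202.6, 97.8]
ee_rot: [-180.0, 0.0, 70.2]
force: [0.1, 0.1, 0.3]
gripper_width: 30.0
```

```bash
python3 -m creep '[[0.67,0,0,4,0,0,0],[0.67,0,0,4,0,0,0],[0.67,0,0,0,0,0,0]]'; python3 -m creep '[[0.67,0,0,4,0,0,0],[0.67,0,0,0,0,0,0]]'
python3 -c "
from h import *
st();save('wrist','w6');crop('w6',200,150,400,300,'w6c')"
```

```text
time_s: 7.92
ee_pos: [537.4, 202.5, 89.4]
ee_rot: [-180.0, 0.0, 70.2]
force: [-0.6, 0.1, 0.1]
gripper_width: 29.9
time_s: 8.18
ee_pos: [537.5, 202.6, 85.6]
ee_rot: [-180.0, 0.0, 70.2]
force: [-0.4, 0.3, -0.3]
gripper_width: 30.5
t 8.18 p [537.5 202.6  85.6] rot [-180.     0.    70.2] F [-0.4  0.3 -0.3] T [-0.14  0.07  0.04] w 30.5 q [20. 23. 98.  0. 60. 39.]
scale 4.0
```

View pics/w6c.png

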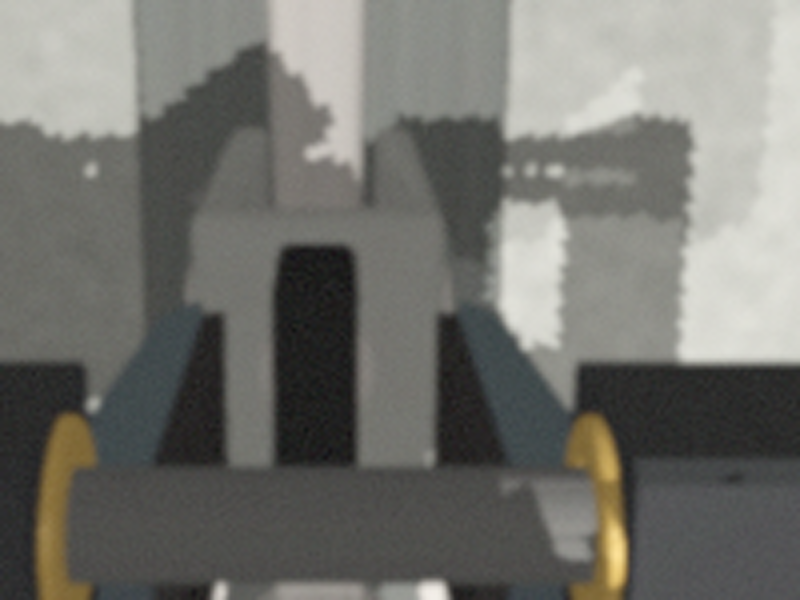

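```bash
python3 -m creep '[[0.67,0,0,4,0,0,0],[0.67,0,0,4,0,0,0],[0.67,0,0,2,0,0,0],[0.67,0,0,0,0,0,0]]'; python3 -m creep '[[1,0,0,0,0,0,0],[1,0,0,0,0,0,0],[1,0,0,0,0,0,0],[1,0,0,0,0,0,0]]'
python3 -c "
from h import *
st();save('wrist','w7');crop('w7',200,150,400,300,'w7c')"
```

```text
time_s: 8.72
ee_pos: [537.6, 202.6, 75.7]
ee_rot: [-180.0, 0.0, 70.2]
force: [0.3, 0.0, -0.7]
gripper_width: 30.0
time_s: 9.22
ee_pos: [536.4, 203.1, 76.0]
ee_rot: [-179.9, 0.0, 70.2]
force: [-4.7, 2.0, 2.9]
gripper_width: 11.9
t 9.22 p [536.4 203.1  76. ] rot [-179.9    0.    70.2] F [-4.7  2.   2.9] T [ 0.4   1.11 -0.  ] w 11.9 q [20. 23. 99.  0. 58. 39.]
scale 4.0
```

View pics/w7c.png

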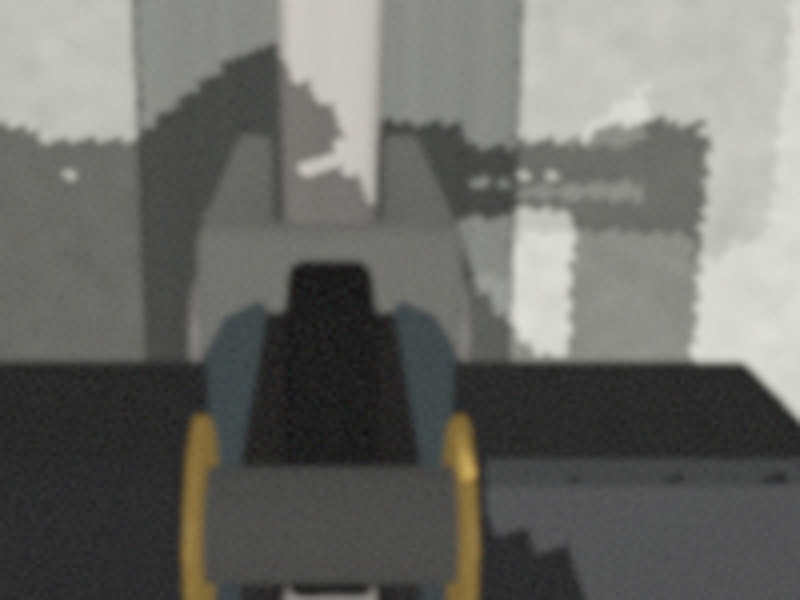

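```bash
python3 -m creep '[[1,0,-1.2,0,0,0,0],[1,0,0,0,0,0,8],[1,0,0,0,0,0,8],[1,0,0,0,0,0,8],[1,0,0,0,0,0,8]]'
python3 -m creep '[[1,0,0,0,0,0,8],[1,0,0,0,0,0,8],[1,0,0,0,0,0,6],[1,0,0,0,0,0,2],[1,0,0,0,0,0,0]]'
python3 -c "
from h import *
st();save('wrist','w8');save('scene','s8');crop('s8',270,80,410,185,'s8c')"
```

```text
time_s: 9.9
ee_pos: [535.5, 203.8, 76.1]
ee_rot: [-179.9, 0.0, 38.0]
force: [-4.8, 3.3, 4.1]
gripper_width: 12.0
time_s: 10.52
ee_pos: [535.6, 204.5, 76.2]
ee_rot: [-179.8, 0.1, 14.2]
force: [-5.2, 5.8, 2.5]
gripper_width: 12.3
t 10.53 p [535.6 204.5  76.2] rot [-1.798e+02  1.000e-01  1.420e+01] F [-5.2  5.8  2.5] T [0.97 1.3  0.09] w 12.3 q [20. 23. 99.  0. 58. 95.]
scale 5.714285714285714
```

View pics/w8.png

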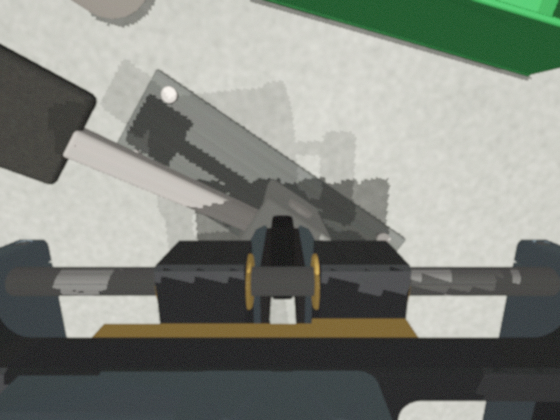

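View pics/s8c.png

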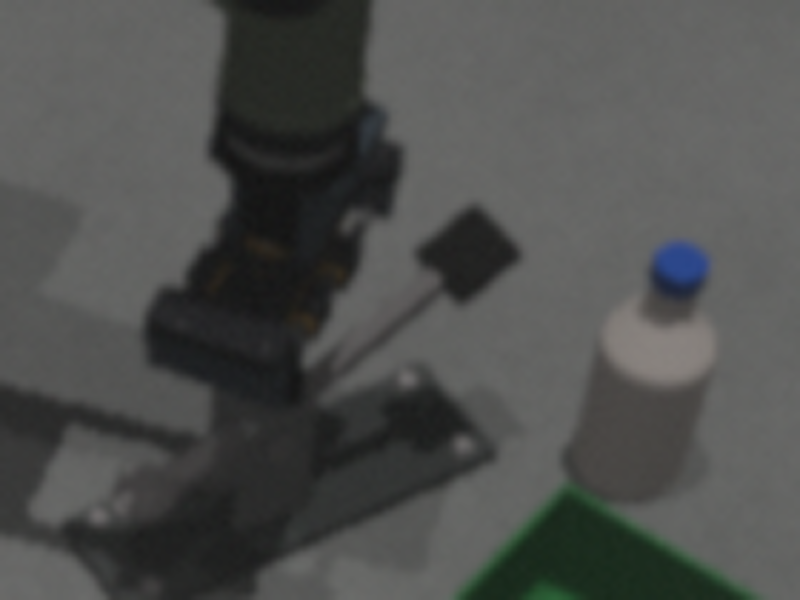

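```bash
python3 -m creep '[[1,0,0,0,0,0,2.5],[1,0,0,0,0,0,0],[1,0,0,0,0,0,0]]'
python3 -c "
from h import *
st()"
python3 -m creep '[[0.45,0,0,0,0,0,0],[0.45,0,0,0,0,0,0],[0.45,0,0,0,0,0,0],[0.45,0,0,0,0,0,0],[0.45,0,0,-20,0,0,0]]'
python3 -m creep '[[0.3,0,0,-40,0,0,-10],[0.2,0,0,-40,0,0,-10],[0.1,0,0,-20,0,0,-10],[0.1,0,0,0,0,0,-10],[0.1,0,0,0,0,0,-10]]'
python3 -c "
from h import *
st();save('wrist','w9')"
```

```text
time_s: 11.0
ee_pos: [536.7, 203.5, 75.9]
ee_rot: [-180.0, -0.0, 11.7]
force: [-3.2, 3.6, 0.7]
gripper_width: 12.1
t 11.0 p [536.7 203.5  75.9] rot [-180.    -0.    11.7] F [-3.2  3.6  0.7] T [0.63 0.69 0.07] w 12.1 q [20. 23. 99.  0. 58. 98.]
time_s: 11.62
ee_pos: [536.2, 202.4, 95.0]
ee_rot: [179.9, 0.1, 11.7]
force: [0.1, 0.1, 1.5]
gripper_width: 50.1
time_s: 12.25
ee_pos: [537.5, 202.8, 196.7]
ee_rot: [179.9, -0.1, 62.1]
force: [-1.2, 0.2, -0.1]
gripper_width: 82.4
t 12.25 p [537.5 202.8 196.7] rot [ 1.799e+02 -1.000e-01  6.210e+01] F [-1.2  0.2 -0.1] T [-0.14  0.09  0.01] w 82.4 q [20. 18. 88. -0. 74. 48.]
```

View pics/w9.png

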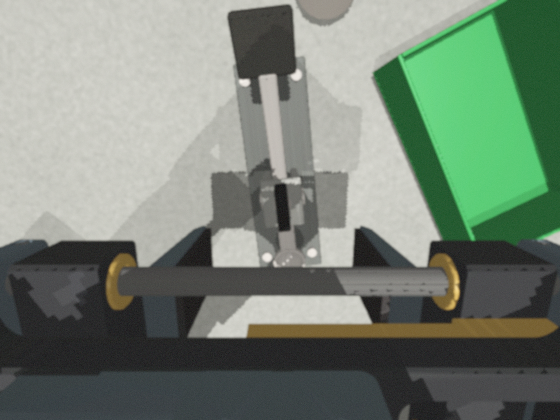

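```bash
python3 -c "
from h import *
crop('w9',220,40,340,130,'w9a'); crop('w9',220,160,340,275,'w9b')"
```

```text
scale 6.666666666666667
scale 5.217391304347826
```

View pics/w9a.png

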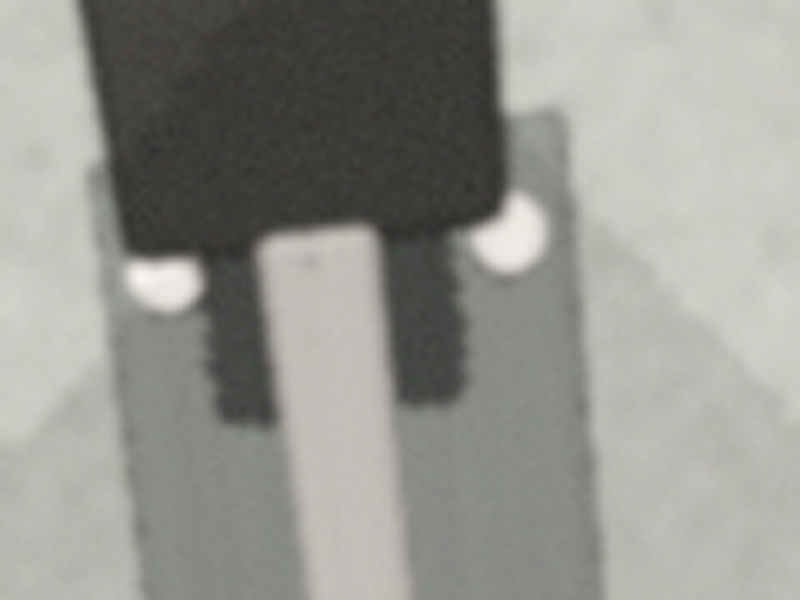

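View pics/w9b.png

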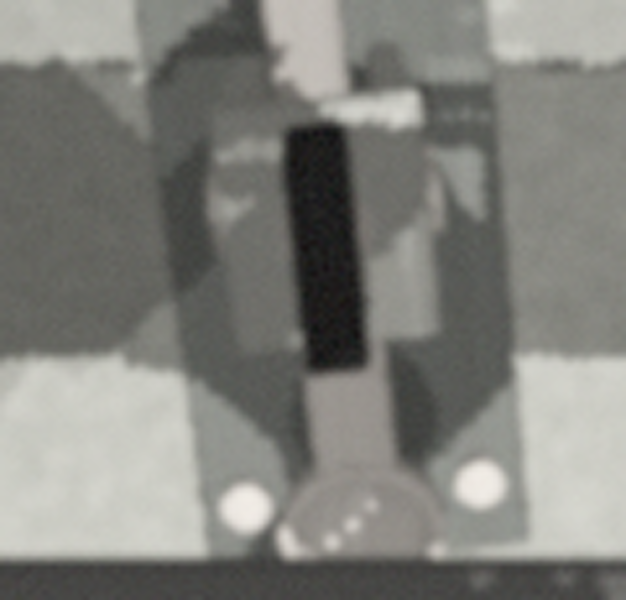

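```bash
python3 -c "
from h import *
f=load('w9')
A=lambda u,v,z:onz(f,220+u/6.6667,40+v/6.6667,z); B=lambda u,v,z:onz(f,220+u/5.2174,160+v/5.2174,z)
l=[A(95,170,10),B(207,540,10)]; r=[A(564,112,10),B(527,540,10)]
for e in (l,r):
  d=e[1]-e[0]; print(e, np.degrees(np.arctan2(d[1],d[0])))
print('saddle',B(362,520,69),'knob back/top mid', B(315,130,110),'knob front top', B(337,366,132))
d=B(246,507,10)-A(508,232,10); print('screws',B(246,507,10),B(480,483,10),A(508,232,10),A(165,270,10))
"
```

```text
[array([556.11599613, 355.60429698,  10.        ]), array([462.81660459, 125.83170847,  10.        ])] -112.09966145911723
[array([632.24004425, 325.77612319,  10.        ]), array([536.06141486,  86.99805897,  10.        ])] -111.93933341093103
saddle [511.2101684  134.82869674  69.        ] knob back/top mid [545.88845232 221.70739263 110.        ] knob front top [531.67872911 186.64360343 132.        ]
screws [476.12053632 129.14248685  10.        ] [532.34625509 106.80494046  10.        ] [614.89728606 313.20941454  10.        ] [558.86135729 335.84938836  10.        ]
```

```bash
python3 -m creep '[[0.3,1,0.4,40,0,0,-5.9],[0.3,0,0,40,0,0,0],[0.3,0,0,25,0,0,0],[0.3,0,0,15,0,0,0],[0.3,0,0,0,0,0,0]]'
python3 -m creep '[[0.3,0,0,5,0,0,0],[0.3,0,0,5,0,0,0],[0.3,0,0,0,0,0,0]]'
python3 -c "
from h import *
st();save('wrist','w10');crop('w10',160,130,400,310,'w10c')"
```

```text
time_s: 12.92
ee_pos: [537.3, 203.5, 75.3]
ee_rot: [-180.0, 0.1, 67.6]
force: [0.4, -0.8, 0.5]
gripper_width: 64.0
time_s: 13.3
ee_pos: [537.4, 203.7, 66.0]
ee_rot: [180.0, -0.0, 67.6]
force: [0.5, -0.6, -0.2]
gripper_width: 63.8
t 13.3 p [537.4 203.7  66. ] rot [180.   -0.   67.6] F [ 0.5 -0.6 -0.2] T [-0.11  0.02  0.01] w 63.8 q [20. 24. 99.  0. 57. 42.]
scale 3.3333333333333335
```

View pics/w10c.png

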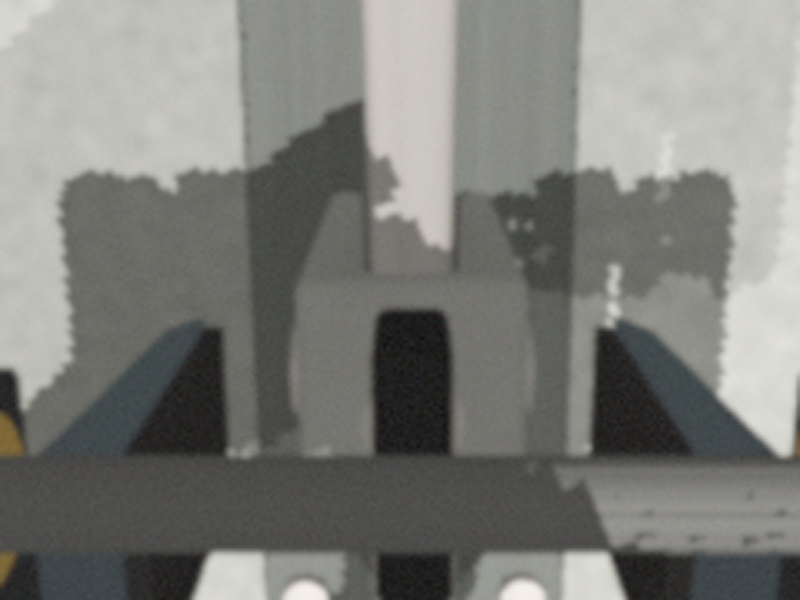

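```bash
python3 -m creep '[[0.3,0,0,3,0,0,0],[0.3,0,0,3,0,0,0]]'; python3 -m creep '[[0.3,0,0,2,0,0,0],[0.3,0,0,2,0,0,0]]'
python3 -m creep '[[1,0,0,0,0,0,0],[1,0,0,0,0,0,0],[1,0,0,0,0,0,0],[1,0,0,0,0,0,0],[1,0,0,0,0,0,0]]' 40
python3 -c "
from h import *
st();save('wrist','w11');crop('w11',160,130,400,310,'w11c')"
```

```text
time_s: 13.6
ee_pos: [537.5, 203.8, 59.9]
ee_rot: [180.0, -0.0, 67.6]
force: [0.0, -0.3, -0.5]
gripper_width: 63.9
time_s: 13.85
ee_pos: [537.4, 203.8, 55.8]
ee_rot: [-180.0, -0.0, 67.6]
force: [-0.4, 0.2, -0.0]
gripper_width: 63.8
time_s: 14.48
ee_pos: [537.9, 203.7, 56.1]
ee_rot: [179.9, -0.0, 67.6]
force: [1.7, -1.8, -0.9]
gripper_width: 39.6
t 14.47 p [537.9 203.7  56.1] rot [179.9  -0.   67.6] F [ 1.7 -1.8 -0.9] T [-0.26 -0.19 -0.12] w 39.6 q [ 20.  24. 100.  -0.  56.  42.]
scale 3.3333333333333335
```

View pics/w11c.png

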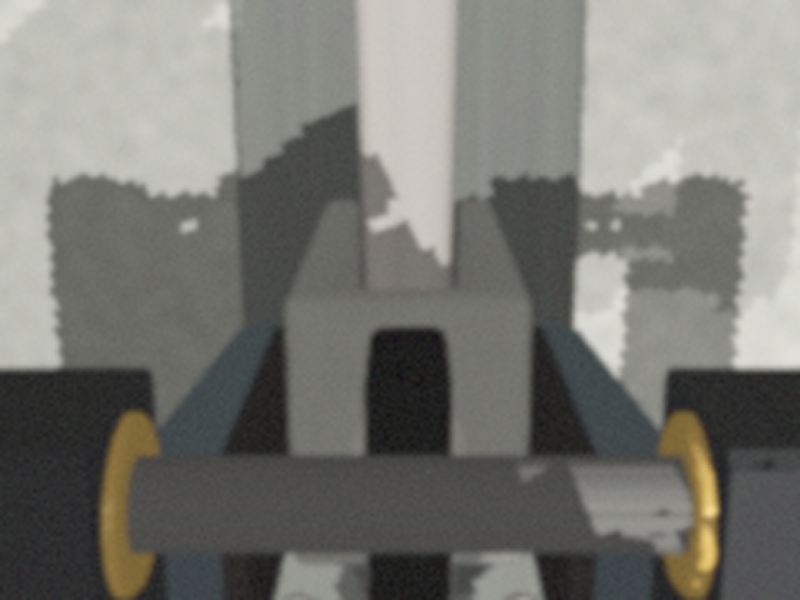

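```bash
python3 -m creep '[[1,0,0,-2,0,0,0],[1,0,0,-2,0,0,0],[1,0,0,-2,0,0,0],[1,0,0,0,0,0,0]]' 50
python3 -c "
from h import *
st();save('wrist','w12');save('scene','s12');crop('s12',250,80,410,200,'s12c')
plan((507.4,-13,62),91.6,8)"
```

```text
time_s: 15.02
ee_pos: [537.1, 203.7, 61.7]
ee_rot: [-180.0, 0.0, 67.6]
force: [-0.4, -0.1, -9.6]
gripper_width: 39.6
t 15.03 p [537.1 203.7  61.7] rot [-180.     0.    67.6] F [-0.4 -0.1 -9.6] T [-0.15  0.09 -0.04] w 39.6 q [ 20.  24. 100.   0.  56.  42.]
scale 5.0
[-26.5   6.9  -0. ] -3.0
[-26.8   5.5  -0. ] -3.0
[-27.    4.1  -0. ] -3.0
[-27.2   2.6  -0. ] -3.0
[-27.3   1.2  -0. ] -3.0
[-27.3  -0.2  -0. ] -3.0
[-27.3  -1.6  -0. ] -3.0
[-27.2  -3.1  -0. ] -3.0
```

View pics/w12.png

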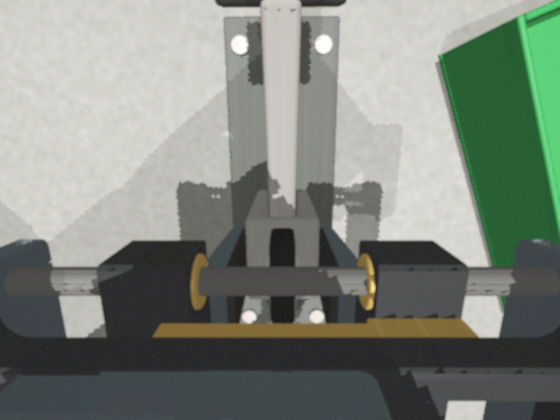

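View pics/s12c.png

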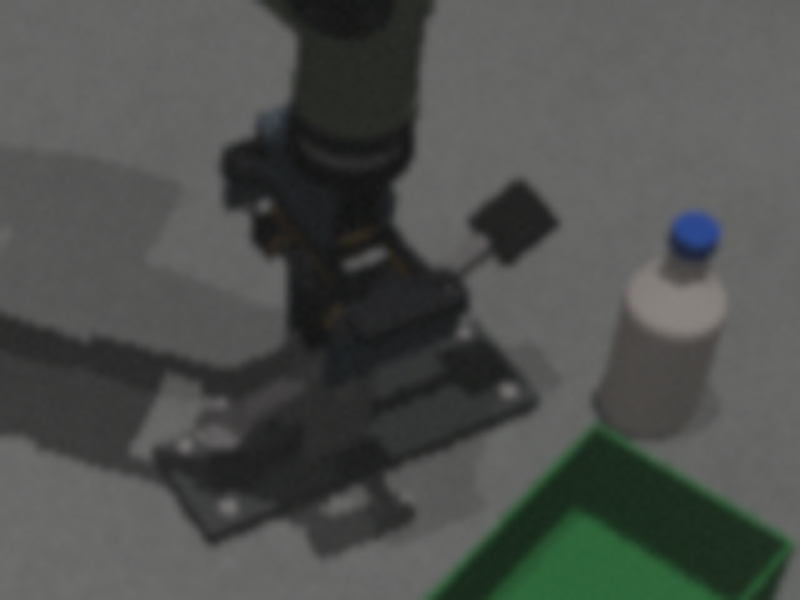

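```bash
python3 -m creep '[[1,-15,4,0,0,0,-2],[1,-27,6,0,0,0,-3],[1,-27,5,0,0,0,-3],[1,-27,4,0,0,0,-3],[1,-27,2.5,0,0,0,-3]]'
python3 -m creep '[[1,-27,1,0,0,0,-3],[1,-27,0,0,0,0,-3],[1,-27,-1,0,0,0,-2],[1,-14,-2,0,0,0,-2],[1,0,0,0,0,0,0]]'
python3 -c "
from h import *
st();save('wrist','w13');save('top','t13');crop('t13',180,160,360,295,'t13c')"
```

```text
time_s: 15.75
ee_pos: [522.5, 78.7, 62.0]
ee_rot: [180.0, -0.0, 81.7]
force: [-0.4, -0.2, -9.5]
gripper_width: 39.3
time_s: 16.38
ee_pos: [512.9, -15.8, 62.1]
ee_rot: [180.0, -0.0, 91.5]
force: [0.9, 0.7, -8.9]
gripper_width: 39.7
t 16.38 p [512.9 -15.8  62.1] rot [180.   -0.   91.5] F [ 0.9  0.7 -8.9] T [-0.17  0.06 -0.  ] w 39.7 q [ -3.  19. 108.   0.  53.  -5.]
scale 4.444444444444445
```

View pics/t13c.png

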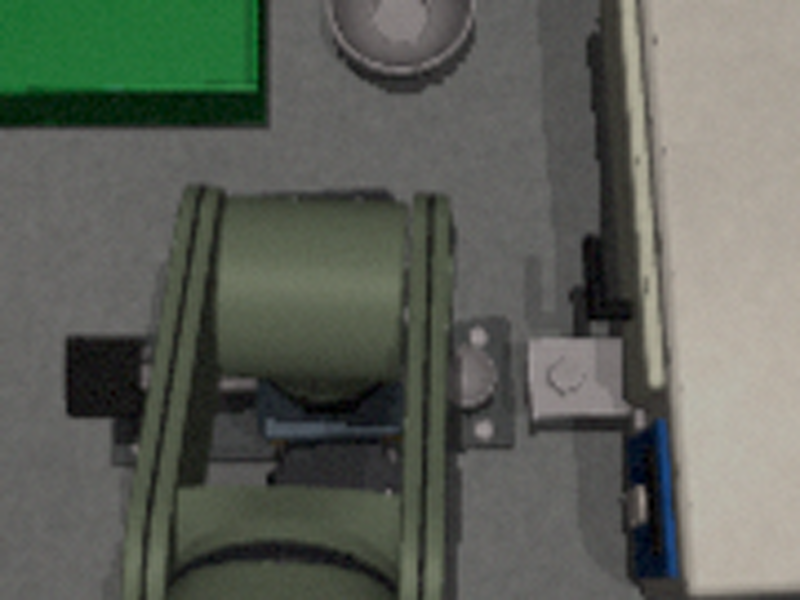

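View pics/w13.png

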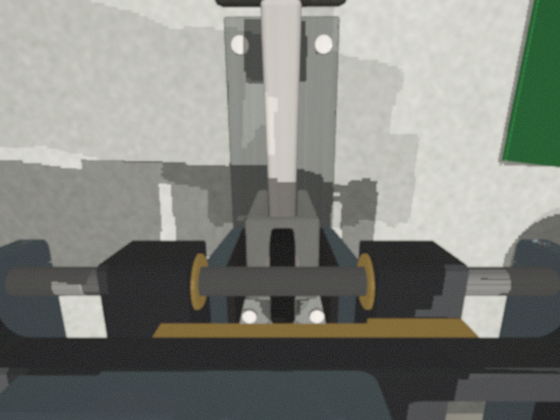

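```bash
python3 -c "
from h import *
f=load('t13'); s=180/800*1.0
P=lambda u,v,z: onz(f,180+u/4.4444,160+v/4.4444,z).round(1)
print('saddle',P(462.5,376.5,73),'rightedge',P(496,376.5,72)); a,b=P(511,318,16),P(514,447,16); print('front',a,b,(a+b)/2)
print('screws',P(478,336,16),P(484,429,16)); print('boss',P(567,373,101),'lugfront',P(529,338,91),P(533,419,91))
print('lug right side', P(620,340,91))
"
```

```text
saddle [514.5 -91.8  73. ] rightedge [ 514.3 -112.6   72. ]
front [ 558.8 -126.5   16. ] [ 474.8 -126.    16. ] [ 516.8  -126.25   16.  ]
screws [ 547.3 -104.6   16. ] [ 486.7 -107.    16. ]
boss [ 512.4 -154.   101. ] lugfront [ 535.4 -132.4   91. ] [ 485.9 -133.3   91. ]
lug right side [ 533.2 -188.1   91. ]
```

```bash
python3 -c "
from h import *
crop('t13',270,215,340,267,'t13d')"
```

```text
scale 11.428571428571429
```

View pics/t13d.png

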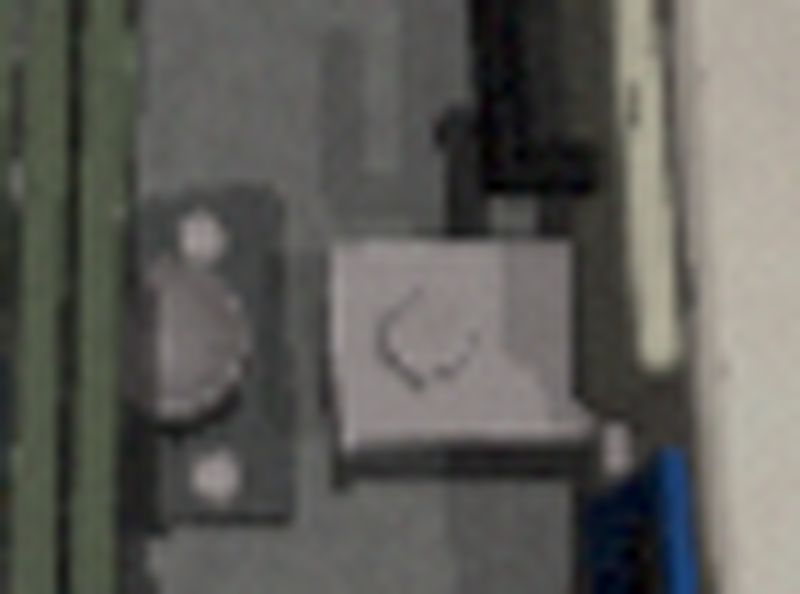

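```bash
python3 -c "
from h import *
f=load('t13')
P=lambda u,v,z: onz(f,270+u/11.4286,215+v/11.4286,z).round(1)
print('saddle',P(168,338,73),'rightedge',P(250,338,72),P(250,338,68),'top/bot',P(178,258,72),P(178,420,72)); a,b=P(283,190,16),P(295,522,16); print('front',a,b,(a+b)/2)
print('screws',P(203,238,16),P(215,475,16)); print('boss',P(430,338,101),P(430,338,96),'lugfront',P(330,240,91),P(345,448,91))
"
```

```text
saddle [514.9 -93.5  73. ] rightedge [ 514.6 -113.3   72. ] [ 515.1 -113.6   68. ] top/bot [534.3 -96.5  72. ] [495.2 -95.5  72. ]
front [ 558.6 -125.9   16. ] [ 474.5 -126.5   16. ] [ 516.55 -126.2    16.  ]
screws [ 546.6 -105.2   16. ] [ 486.6 -106.7   16. ]
boss [ 510.6 -154.1  101. ] [ 511.2 -154.5   96. ] lugfront [ 535.5 -132.    91. ] [ 486.1 -134.    91. ]
```

```bash
python3 -m creep '[[1,-9,-2,0,0,0,0],[1,-15,-2,0,0,0,0],[1,-15,-1,0,0,0,0],[1,-12,0,0,0,0,0],[1,-8,0,0,0,0,0]]'
python3 -m creep '[[1,0,0,2,0,0,0],[1,0,0,2,0,0,0],[1,0,0,0,0,0,0]]'
python3 -c "
from h import *
st();save('top','t14');crop('t14',270,215,340,267,'t14d')"
```

```text
time_s: 17.1
ee_pos: [509.8, -75.3, 62.0]
ee_rot: [180.0, -0.0, 91.6]
force: [0.7, 0.5, -9.1]
gripper_width: 39.5
time_s: 17.48
ee_pos: [509.4, -73.7, 57.6]
ee_rot: [-180.0, -0.0, 91.7]
force: [0.1, -0.6, -9.0]
gripper_width: 39.6
t 17.48 p [509.4 -73.7  57.6] rot [-180.    -0.    91.7] F [ 0.1 -0.6 -9. ] T [-0.22  0.1  -0.04] w 39.6 q [-10.  20. 108.   0.  53. -11.]
scale 11.428571428571429
```

View pics/t14d.png

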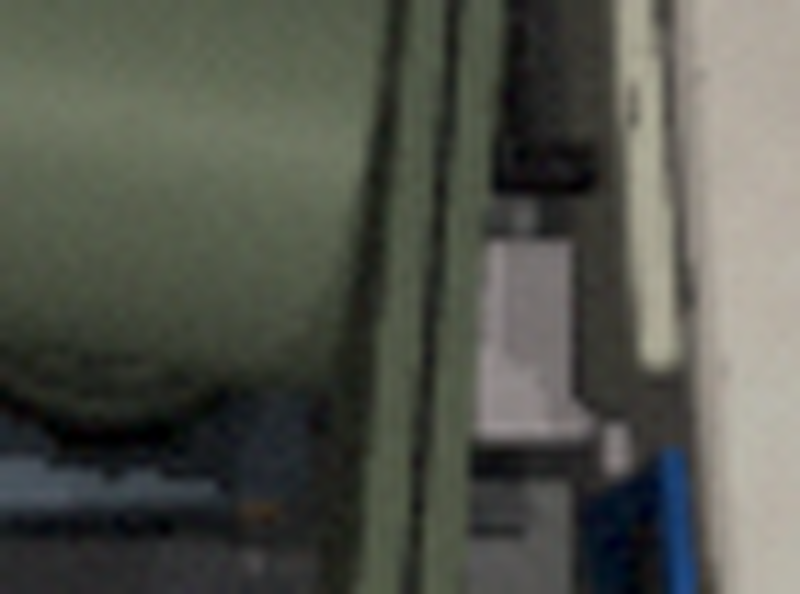

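```bash
python3 -m creep '[[1,0,0,1.5,0,0,0],[1,0,0,0,0,0,0]]'; python3 -m creep '[[1,0,0,1,0,0,0],[1,0,0,0,0,0,0]]'
```

```text
time_s: 17.77
ee_pos: [509.7, -74.0, 56.4]
ee_rot: [-180.0, -0.0, 91.6]
force: [-0.1, 0.5, -8.0]
gripper_width: 39.6
time_s: 18.02
ee_pos: [509.8, -74.1, 56.0]
ee_rot: [180.0, -0.0, 91.6]
force: [-1.2, 0.3, -1.8]
gripper_width: 39.6
```

```bash
python3 -m creep '[[1,0,0,0.4,0,0,0],[0.3,0,0,0,0,0,0],[0.3,0,0,0,0,0,0],[0.3,0,0,0,0,0,0],[0.3,0,0,0,0,0,0]]'
python3 -m creep '[[0.3,0,0,-20,0,0,0],[0.3,0,0,-40,0,0,0],[0.3,0,0,-40,0,0,0],[0.3,0,0,-40,0,0,0],[0.3,40,0,0,0,0,0]]'
python3 -m creep '[[0.3,60,0,0,0,0,0],[1,30,0,0,0,0,0],[1,0,0,0,0,0,0]]'
python3 -c "
from h import *
st();save('top','t15');crop('t15',160,180,340,315,'t15c');crop('t15',270,215,340,267,'t15d');save('wrist','w15')"
```

```text
time_s: 18.65
ee_pos: [509.9, -74.2, 55.1]
ee_rot: [180.0, 0.0, 91.6]
force: [0.1, 0.6, -0.1]
gripper_width: 63.9
time_s: 19.27
ee_pos: [511.2, -35.5, 198.5]
ee_rot: [179.5, 0.1, 91.4]
force: [-0.1, 0.8, -1.1]
gripper_width: 63.8
time_s: 19.65
ee_pos: [505.8, 57.4, 195.0]
ee_rot: [180.0, -0.0, 91.8]
force: [0.0, 0.4, -0.2]
gripper_width: 46.8
t 19.65 p [505.8  57.4 195. ] rot [180.   -0.   91.8] F [ 0.   0.4 -0.2] T [-0.1  -0.    0.01] w 46.8 q [ 5. 12. 97.  0. 71.  3.]
scale 4.444444444444445
scale 11.428571428571429
```

View pics/t15c.png

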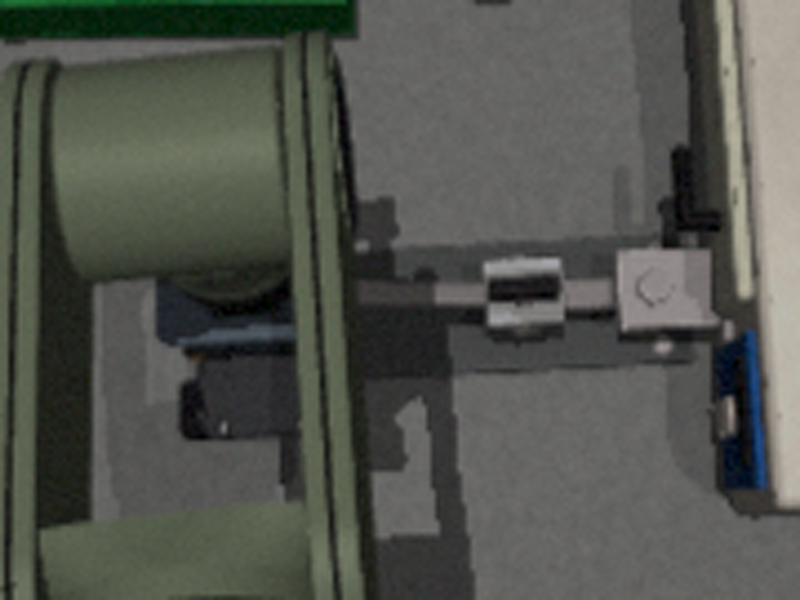

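View pics/w15.png

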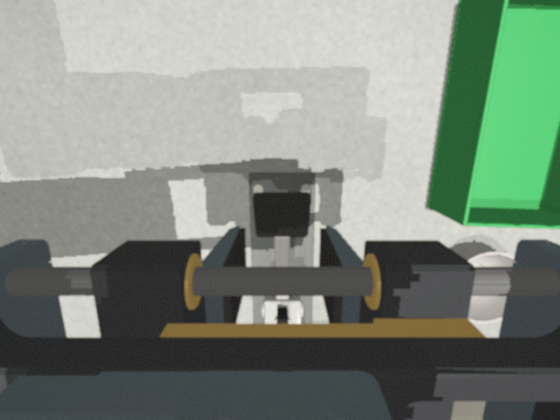

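```bash
python3 -c "
from h import *
crop('t15',250,220,340,275,'t15e')"
```

```text
scale 8.88888888888889
```

View pics/t15e.png

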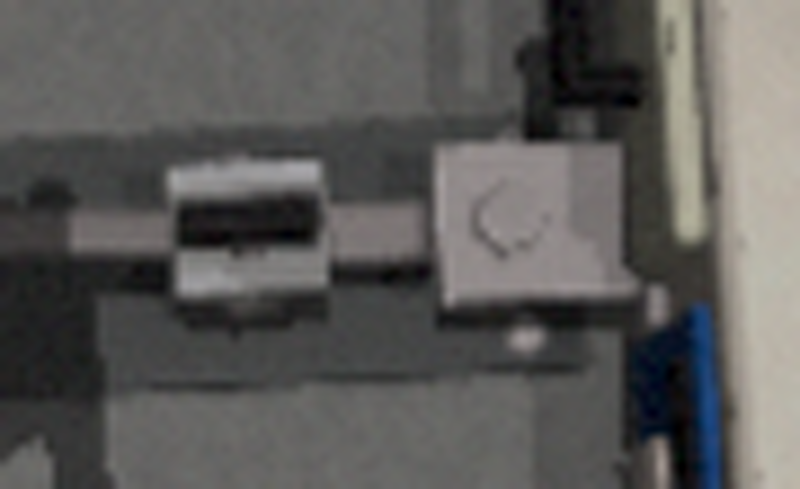

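```bash
python3 -c "
from h import *
f=load('t15')
P=lambda u,v,z: onz(f,250+u/8.8889,220+v/8.8889,z).round(1)
print('housing',P(249,229,100)); 
for q in ((168,168),(325,158),(328,292),(175,298)): print(P(*q,100))
print('knob ends',P(178,217,132),P(320,213,132),'screw',P(527,338,10),'corner',P(582,368,10), 'edge',P(110,388,10))
print('boss',P(511,217,101))
"
```

```text
housing [509.  -74.5 100. ]
[527.9 -50.4 100. ]
[530.1 -98.  100. ]
[489.5 -97.9 100. ]
[488.6 -51.8 100. ]
knob ends [509.3 -53.1 132. ] [509.7 -94.7 132. ] screw [ 481.8 -166.    10. ] corner [ 471.8 -183.5   10. ] edge [468.3 -30.5  10. ]
boss [ 511.1 -153.7  101. ]
```

```bash
python3 -m creep '[[1,0,0,25,0,0,0],[1,0,0,25,0,0,0],[1,0,0,12,0,0,0],[1,0,0,0,0,0,0]]' 20
python3 -c "
from h import *
st();save('wrist','w16');save('scene','s16');crop('s16',200,100,360,220,'s16c')"
```

```text
time_s: 20.25
ee_pos: [505.7, 54.9, 132.5]
ee_rot: [-179.9, 0.0, 91.6]
force: [-0.3, -0.3, 0.4]
gripper_width: 1.3
t 20.25 p [505.7  54.9 132.5] rot [-179.9    0.    91.6] F [-0.3 -0.3  0.4] T [-0.08  0.01  0.  ] w 1.3 q [  5.  15. 103.  -0.  63.   3.]
scale 5.0
```

View pics/w16.png

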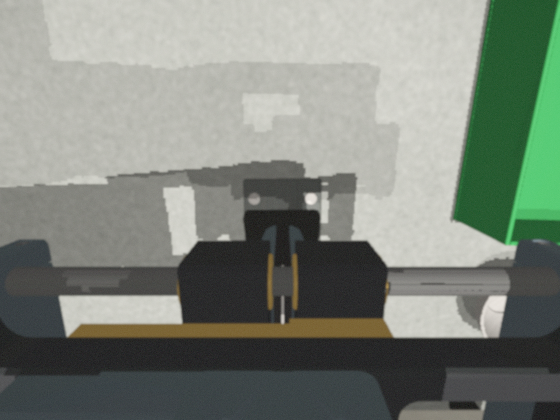

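View pics/s16c.png

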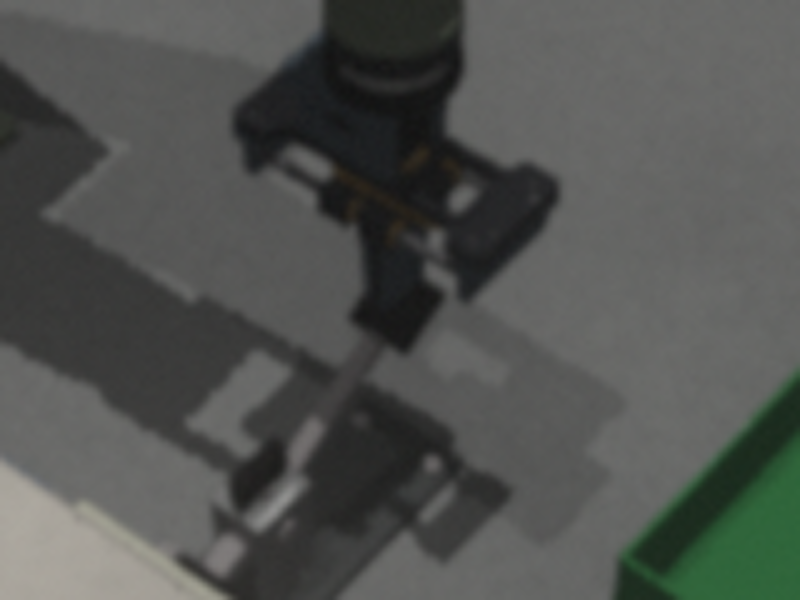

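```bash
python3 -m creep '[[1,2,0,4,0,0,0],[1,0,0,0,0,0,0]]'; python3 -m creep '[[1,0,0,4,0,0,0],[1,0,0,0,0,0,0]]'; python3 -m creep '[[1,0.5,0,4,0,0,0],[1,0,0,0,0,0,0]]'
```

```text
time_s: 20.6
ee_pos: [506.4, 57.9, 129.5]
ee_rot: [179.9, -0.0, 91.6]
force: [-0.1, -0.3, 1.0]
gripper_width: 0.5
time_s: 20.85
ee_pos: [505.9, 57.8, 124.9]
ee_rot: [180.0, -0.0, 91.6]
force: [1.1, -0.4, 0.4]
gripper_width: 0.4
time_s: 21.1
ee_pos: [505.8, 58.2, 120.7]
ee_rot: [-180.0, 0.0, 91.6]
force: [0.0, 0.1, 1.7]
gripper_width: 0.6
```

```bash
python3 -m creep '[[1,2.5,0,5,0,0,0],[1,2.2,0,5,0,0,0],[1,0,0,0,0,0,0]]'; python3 -m creep '[[1,2,0,5,0,0,0],[1,1.8,0,5,0,0,0],[1,0,0,0,0,0,0]]'
python3 -c "
from h import *
st();save('wrist','w17');save('top','t17');crop('t17',250,220,340,275,'t17e')"
```

```text
time_s: 21.48
ee_pos: [505.6, 63.2, 110.5]
ee_rot: [-180.0, -0.0, 91.7]
force: [0.1, 0.3, 1.6]
gripper_width: 0.6
time_s: 21.85
ee_pos: [505.7, 66.7, 101.4]
ee_rot: [180.0, 0.0, 91.7]
force: [-1.7, -0.8, 6.4]
gripper_width: 0.4
t 21.85 p [505.7  66.7 101.4] rot [180.    0.   91.7] F [-1.7 -0.8  6.4] T [-0.13  0.33  0.05] w 0.4 q [  6.  16. 105.  -0.  59.   5.]
scale 8.88888888888889
```

View pics/w17.png

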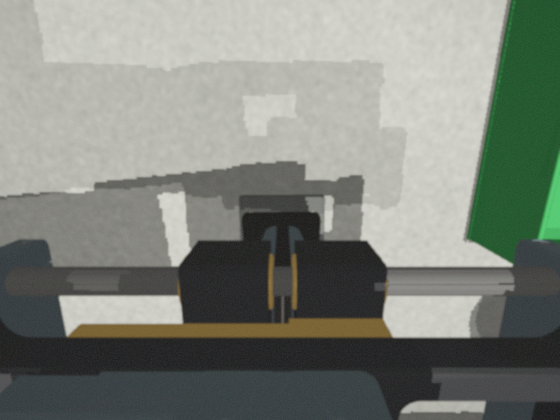

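View pics/t17e.png

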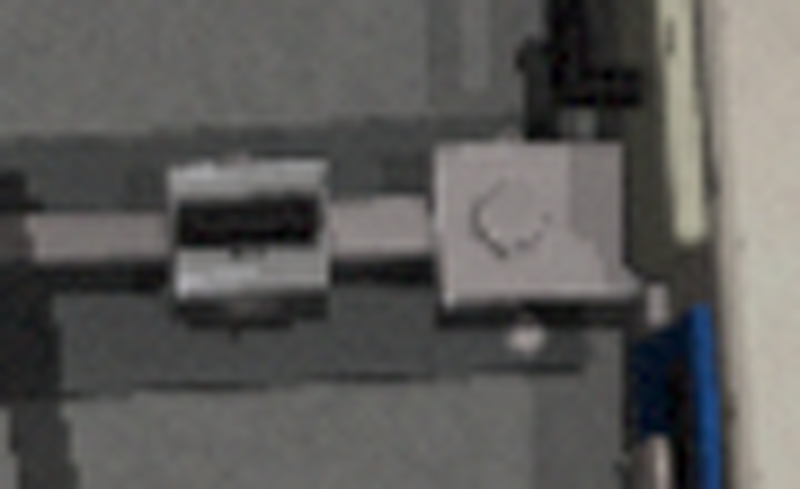

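```bash
python3 -m creep '[[1,1.6,0,5,0,0,0],[1,1.5,0,5,0,0,0],[1,1.3,0,5,0,0,0],[1,0,0,0,0,0,0]]'; python3 -m creep '[[1,1.1,0,5,0,0,0],[1,0.9,0,5,0,0,0],[1,0.8,0,5,0,0,0],[1,0,0,0,0,0,0]]'; python3 -m creep '[[1,0.6,0,5,0,0,0],[1,0.4,0,4,0,0,0],[1,0,0,0,0,0,0]]'
python3 -c "
from h import *
st();save('top','t18');crop('t18',160,180,340,315,'t18c');crop('t18',250,220,340,275,'t18e')"
```

```text
time_s: 22.45
ee_pos: [505.6, 71.2, 87.6]
ee_rot: [179.9, -0.0, 91.6]
force: [-3.5, -1.4, 13.8]
gripper_width: 0.6
time_s: 22.95
ee_pos: [505.5, 74.6, 72.7]
ee_rot: [179.9, -0.1, 91.6]
force: [-4.4, 0.8, 13.5]
gripper_width: 0.5
time_s: 23.32
ee_pos: [505.5, 76.0, 63.8]
ee_rot: [179.9, -0.1, 91.6]
force: [-5.0, 1.0, 16.2]
gripper_width: 0.5
t 23.32 p [505.5  76.   63.8] rot [ 1.799e+02 -1.000e-01  9.160e+01] F [-5.   1.  16.2] T [0.53 0.9  0.09] w 0.5 q [  7.  19. 108.   0.  53.   6.]
scale 4.444444444444445
scale 8.88888888888889
```

View pics/t18c.png

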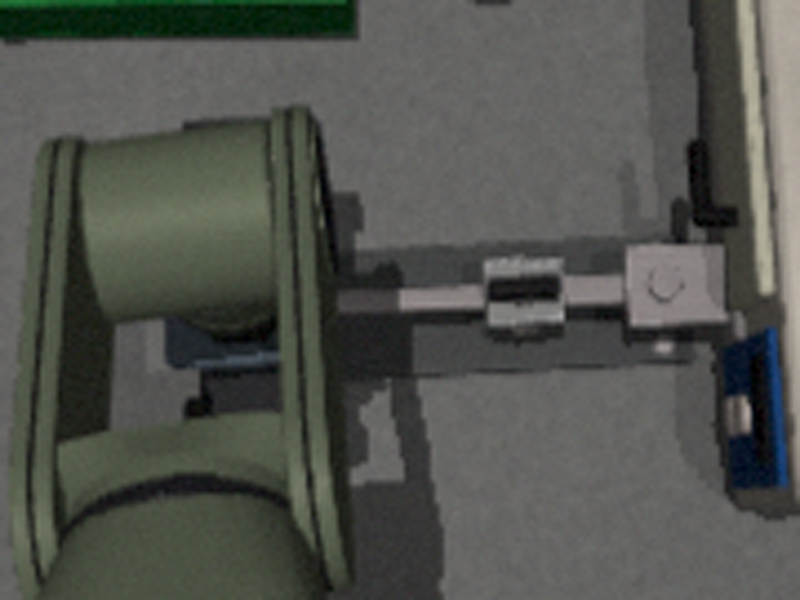

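View pics/t18e.png

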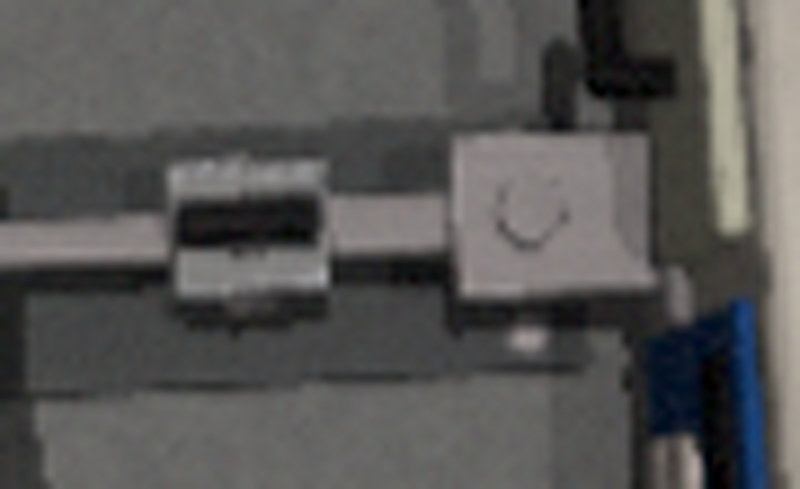

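```bash
python3 -m creep '[[1,0.3,-0.5,3,0,0,0],[1,0.2,0,3,0,0,0],[1,0,0,0,0,0,0]]'; python3 -m creep '[[1,0.1,0,2,0,0,0],[1,0,0,0,0,0,0]]';python3 -m creep '[[1,0.1,0,2,0,0,0],[1,0,0,0,0,0,0]]'
```

```text
time_s: 23.75
ee_pos: [505.4, 76.6, 58.0]
ee_rot: [179.9, -0.1, 91.6]
force: [-3.8, 1.6, 15.3]
gripper_width: 1.1
time_s: 24.0
ee_pos: [505.4, 76.8, 56.1]
ee_rot: [179.9, -0.1, 91.6]
force: [-4.4, 2.5, 16.1]
gripper_width: 0.7
time_s: 24.25
ee_pos: [505.5, 76.9, 55.0]
ee_rot: [179.9, -0.1, 91.6]
force: [-6.4, 2.3, 23.2]
gripper_width: 0.7
```

```bash
python3 -c "
from h import *
f=save('top','t19');crop('t19',250,220,340,275,'t19e')
for dz in (0,11,15,19): print(dz,(np.array(proj(f,(511.1,-153.9-dz*0.25*0+0,101+dz)))-[250,220])*8.889)"
```

```text
scale 8.88888888888889
0 [511.62539477 216.82946617]
11 [514.8971157 212.6350978]
15 [516.10265036 211.08959422]
19 [517.31676384 209.53309252]
```

View pics/t19e.png

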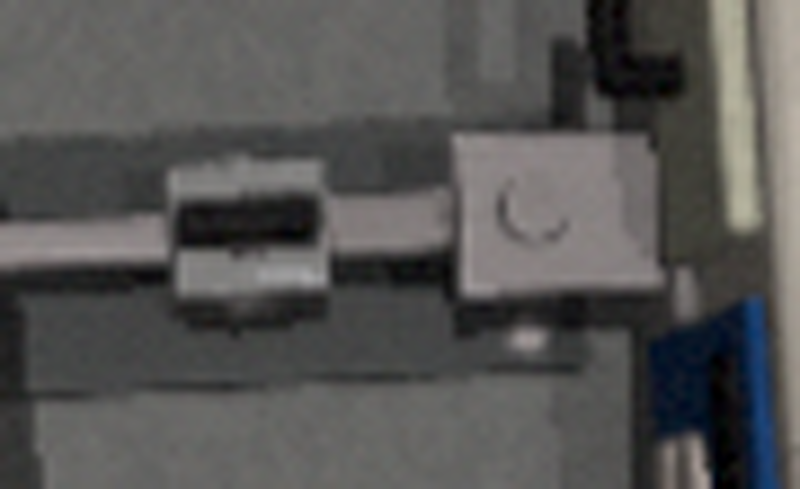

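```bash
python3 -m creep '[[1,-0.3,0,-6,0,0,0],[1,-0.6,0,-6,0,0,0],[1,-0.8,0,-6,0,0,0],[1,-1,0,-6,0,0,0],[1,-1.3,0,-6,0,0,0]]'
python3 -m creep '[[1,-1.6,0,-6,0,0,0],[1,-1.8,0,-6,0,0,0],[1,-2,0,-6,0,0,0],[1,-2.2,0,-6,0,0,0],[1,-2.4,0,-6,0,0,0]]'
python3 -m creep '[[1,-2.5,0,-6,0,0,0],[1,-2.5,0,-6,0,0,0],[1,0,0,-10,0,0,0],[1,0,0,-6,0,0,0],[1,0,0,0,0,0,0]]'
python3 -c "
from h import *
st();save('top','t20');crop('t20',250,220,340,275,'t20e');save('wrist','w20');save('scene','s20');crop('s20',200,100,360,220,'s20c')"
```

```text
time_s: 24.92
ee_pos: [505.6, 72.3, 83.6]
ee_rot: [179.9, -0.1, 91.6]
force: [-1.6, 0.9, 10.7]
gripper_width: 0.3
time_s: 25.55
ee_pos: [505.5, 61.6, 112.1]
ee_rot: [180.0, -0.0, 91.6]
force: [0.5, 0.3, 1.2]
gripper_width: 0.7
time_s: 26.18
ee_pos: [505.6, 56.8, 140.5]
ee_rot: [180.0, -0.0, 91.6]
force: [-0.1, -1.1, 0.4]
gripper_width: 0.4
t 26.18 p [505.6  56.8 140.5] rot [180.   -0.   91.6] F [-0.1 -1.1  0.4] T [-0.09  0.1  -0.03] w 0.4 q [  5.  14. 102.   0.  64.   3.]
scale 8.88888888888889
scale 5.0
```

View pics/t20e.png

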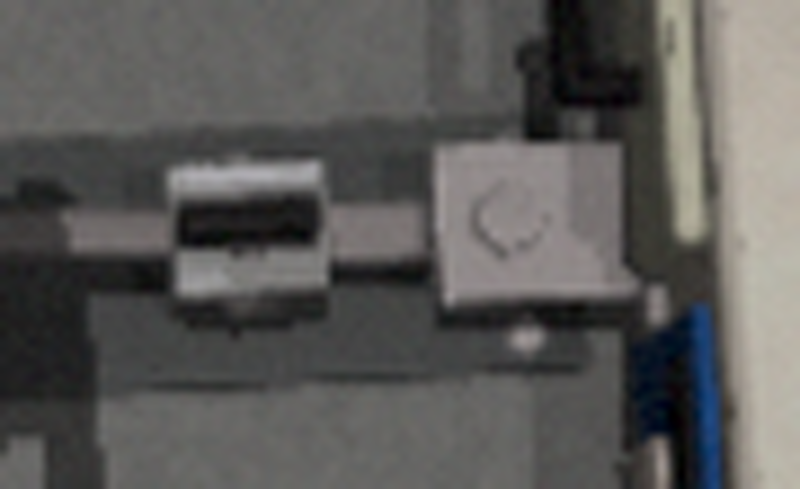

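View pics/s20c.png

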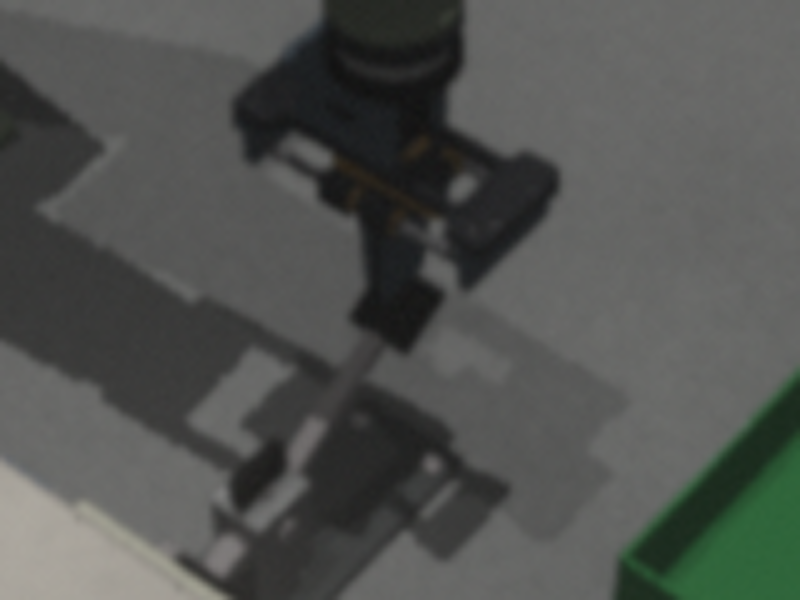

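View pics/w20.png

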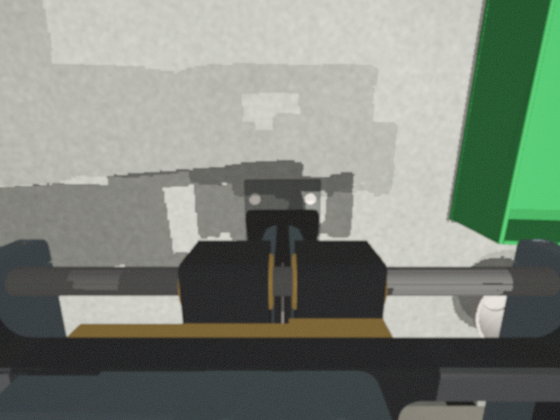

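```bash
python3 -m creep '[[1,0.5,0,10,0,0,0],[1,1,0,8,0,0,0],[1,2,0,5,0,0,0],[1,2.2,0,5,0,0,0],[1,2,0,5,0,0,0]]'
python3 -m creep '[[1,1.9,0,5,0,0,0],[1,1.7,0,5,0,0,0],[1,1.5,0,5,0,0,0],[1,1.4,0,5,0,0,0],[1,1.2,0,5,0,0,0]]'
python3 -m creep '[[1,1,-0.5,5,0,0,0],[1,0.9,0,5,0,0,0],[1,0.7,0,5,0,0,0],[1,0.5,0,5,0,0,0],[1,0.3,0,4,0,0,0]]'
python3 -m creep '[[1,0.3,0,4,0,0,0],[1,0.2,0,2,0,0,0],[1,0,0,0,0,0,0]]'
```

```text
time_s: 26.95
ee_pos: [505.0, 64.5, 106.7]
ee_rot: [-180.0, -0.0, 91.6]
force: [-0.3, -0.3, 1.4]
gripper_width: 0.7
time_s: 27.58
ee_pos: [504.9, 71.9, 83.9]
ee_rot: [180.0, 0.0, 91.6]
force: [-4.7, -1.8, 16.6]
gripper_width: 0.8
time_s: 28.2
ee_pos: [504.7, 76.2, 60.2]
ee_rot: [179.9, -0.1, 91.6]
force: [-6.1, 1.2, 17.8]
gripper_width: 0.5
time_s: 28.58
ee_pos: [504.7, 76.8, 55.0]
ee_rot: [179.9, -0.1, 91.6]
force: [-7.3, 0.2, 23.0]
gripper_width: 0.7
```

```bash
python3 -m creep '[[1,0,0,0.3,0,0,0],[1,0,0,0,0,0,0],[1,0,0,0,0,0,0],[1,0,0,0,0,0,0],[1,0,0,0,0,0,0]]'
python3 -c "
from h import *
st();save('top','t21');crop('t21',250,220,340,275,'t21e');save('scene','s21')"
```

```text
time_s: 29.2
ee_pos: [504.8, 76.8, 55.0]
ee_rot: [179.9, -0.1, 91.6]
force: [-7.7, 0.1, 23.7]
gripper_width: 0.6
t 29.2 p [504.8  76.8  55. ] rot [ 1.799e+02 -1.000e-01  9.160e+01] F [-7.7  0.1 23.7] T [0.39 1.42 0.11] w 0.6 q [  7.  19. 109.   0.  52.   6.]
scale 8.88888888888889
```

View pics/t21e.png

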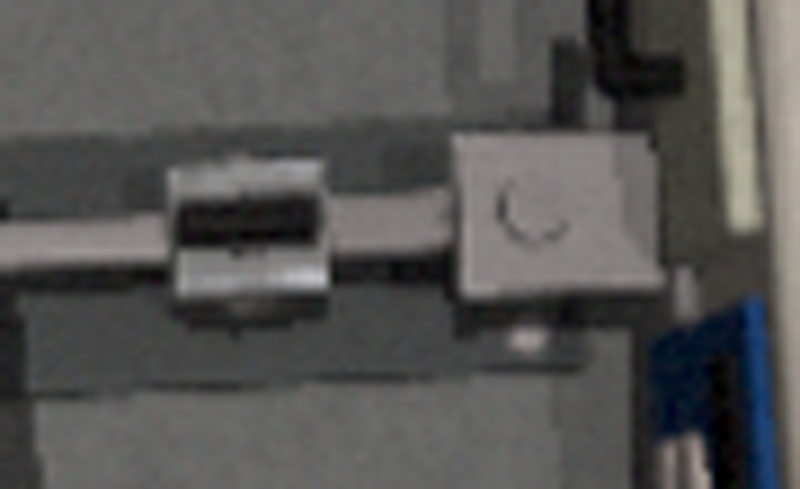

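View pics/s21.png

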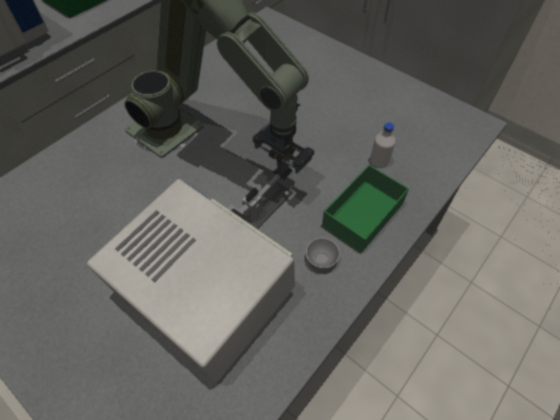

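View pics/t21.png

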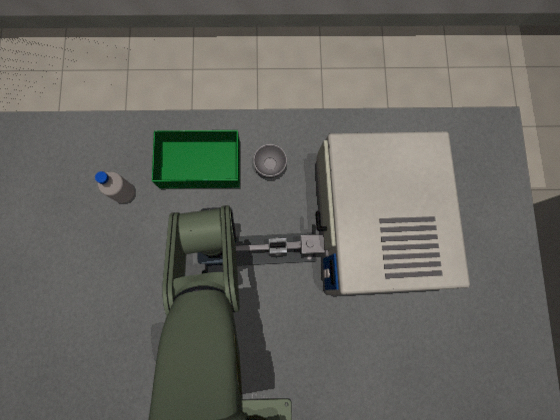

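```bash
python3 -c "
from h import *
job_done(); st()"
```

```text
the job is handed in; nothing more can be done
the job is handed in; nothing more can be done
```

I bled the jack, set it under the bossed lug, pumped one full stroke down and up, pressed down again and handed the job in at about 29 s, still holding. `job_done()` gave no verdict, so the results below rest on my own checks.

**Bleeding:** The knob was gripped and turned 58.5° by the tool. Part of the last 2.5° only turned the jack itself by about 2°. When let go, it sprang back in line with the jack.

**Placing:** The jack was carried by the top of its housing and set down flat. The camera puts the saddle within about 1–2 mm of the lift point at rest.

**First stroke:** The handle reached its stop, where the force jumped from 16 to 23 N and the lug was clearly raised. It then came fully up, with the lug, jack and handle back at their earlier pixel positions.

**At hand-in:**
- The handle is on its stop with 24 N on the tool, mostly vertical.
- The boss has shifted as a tilt of about 0.05 rad would shift it.
- The jack is flat and unmoved, and the knob is at rest.
- The tub, bottle and dish look unmoved.
- I could not see the saddle under the lug. By calculation it sits about 9–10 mm from the lift point with the steriliser raised, against the 16 mm limit.

**What disagreed:**
- **Finger length:** The fingers really end about 34 mm short of the reported TCP. My first two closings, at TCP heights of 113 and 107 mm, passed above the knob, and I turned once on nothing before finding this out and re-gripping lower.
- **Sideways force:** About 7 N remained on the tool while holding the pad. The jack did not shift in the pictures.

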